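Warm the foil-wrapped rolls

ROBOT

A 7-joint arm with a two-finger parallel gripper is mounted at the origin on a cart in front of the work surface, level with it; the furniture and walls round the work are solid. World frame = base frame: x ahead of the robot, y to its left, z up, the work surface at z = 0. Lengths are in m, angles in rad, forces in N, time in s.
With the tool pointing down it reaches from about 0.425 to 0.925 m from the base axis. Payload 6.8 kg.
Tool frame: the origin (TCP) lies at the very end of the fingers, on their centre line; the grasp point (between the pads) lies 19 mm behind it (r.tcp_to_grasp is the distance from the TCP to the grasp point, in m); z points along the fingers, y is the line along which they close (so a half turn about z gives the same grasp; the last joint's range is limited). The gripper opens to 85 mm and grips with 20 to 120 N. Pads are 22 mm wide; open, the fingers measure 114 mm over their backs; the gripper's body (76 mm by 85 mm) begins 54 mm behind the grasp point. The pads swing forward as they close: fully open they stand 13 mm farther back than shut.
Start: joints at [-1.253, 0.477, 0.022, 1.555, -0.011, 1.109, -0.083], TCP at [0.279, 0.615, 0.231] pointing down, gripper open.
Joint ranges: [-2.96, 2.96], [-0.34, 2.1], [-1.41, 1.46], [0.24, 2.44], [-1.37, 4.51], [0.17, 1.92], [-2.96, 2.96]. Speed limits (rad/s): [2.39, 2.39, 3.14, 3.14, 3.14, 3.14, 3.14].

INTERFACE

Orientations are given as a rotation vector (axis times angle).
In Python, from bench import r gives the robot as it stands.
- The arm moves only by the tool step_arm, never from a script. Its argument "moves" is a list of rows, each a list of 7 numbers: the shift along the tool's x, y, z in mm, then the turn, a rotation vector about the tool's x, y, z in rad, then the finger opening in mm, from 0 to 85.4. A call has 1 to 8 rows; each row is the pose to reach, as a shift and turn from the pose commanded when the call began, along the tool's axes at that moment; what a row does not reach only later rows make up. A row lasts 1/10 s, in which the tool goes at most 50 mm and 8.59 degrees, less where a joint would pass 70% of its speed; a pose out of reach is approached as far as the arm can. A call with a gripper value outside its range is refused whole. The fingers move at their own pace and stop on an object; "grip_force" is the grip in N (left out, the last holds). Time passes only in rows, so rows that repeat a pose let the fingers close. It gives the time, the measured TCP pose, the force, the opening and the grip force at its end, in the units of the state.
- r.get_obs(): the state, without advancing time (a new reading comes with each control period).
- r.grab_frame(name): name is "scene" or "side" or "wrist"; returns a dict with "image" (420x560x3 uint8, red, green, blue), "depth" (420x560 float32, m along the optical axis (not along the pixel's ray), 0 where there is no reading), "mtx" (3x3 intrinsics, pixels), "k1" (the pictures are not rectified: a ray, as slopes to the right and down, at radius r is drawn at 1 + k1 r^2 times it, then the intrinsics apply), "rvec" (rotation vector, rad) and "tvec" (3), from world to camera coordinates, as OpenCV has them. Camera axes: x right, y down, z forward; pixel columns grow to the right and rows downward; lengths in m; the calibration is good to about 2 mm. A picture is of the moment at which its call begins.
- r.hand_in(): hands the job in; it is judged then, once.
The state is a dict: "clock": time; "joints": joint angles; "qvel": joint speeds; "tau": joint torques, N m; "tcp_pos": TCP position; "orientation": TCP orientation; "contact_force": force on the tool from outside, world axes, zero at the start; "moment": the same for the moment, N m; "grip_width": finger opening in m; "gripper_force": force on a finger pad.
Only numpy, scipy, OpenCV 4.12 (cv2) and the standard library are available. Lean on these libraries where they do the work, as an engineer would, in place of code of your own. Each camera call takes 0.05 s, during which the arm holds its last target. There are 200 camera calls.

TASK

Load the little steel warmer: lift its clear sash, lay every foil-wrapped half roll that is there flat on the pull-out tray, side by side and pointing into the warmer, none on top of another, then push the tray fully in and the sash all the way down. Only then light it: twist the red spring knob clockwise to its stop, hold it there for a full second and let go so that it springs back, and after that do the same with the black knob. Leave the oil bowl and the roll of tape where they are.

Things in the scene. Friction and masses are not known exactly. Their poses are not given: they have to be found in the camera images.
- roll_1: foil-wrapped half roll, silver, 100 mm long along its own y, pressed square, 42 x 42 mm thick, 0.15 kg. Origin: its centre, 21 mm above whatever it lies on. Starts lying along the front edge of the worktop, its length roughly along world x. Two or three such rolls are there (None: absent). Grasp across the 42 mm from above
- roll_2: foil-wrapped half roll, as roll_1
- roll_3: foil-wrapped half roll, as roll_1
- warmer: table-top warmer, a fixed steel cabinet 250 (own x) x 135 (own y) x 101 mm high on 24 mm feet (it straddles the edge of the cutting board), open on its front, which faces its own +y (to the robot's left). Origin: on its underside, 24 mm above the worktop, midway across, 75 mm behind its front. Two guide posts at the front corners reach 144 mm above the worktop, the roof 125 mm
- tray_floor (a point): centre of the top face of the tray's floor, 38 mm above the worktop; axes as the warmer's (x across the tray, +y the way it pulls out). The inner floor is 218 (x) x 118 (y) mm inside a low rim that stands 12 mm above the floor: room for three rolls side by side with their length along y, at x = -70, 0 and +70 mm
- tray (a joint): how far the tray is pulled out (m): 0 fully in, 0.15 fully out, along the warmer's +y. Friction 2 N; it stays where it is left. The empty tray passes under the lowered sash, rolls do not
- tray_grip (a point): middle of the grip of the tray's handle: black upright paddle 14 mm thick (x) x 32 mm (y), its top 88 mm above the worktop, on a flat arm in front of the tray, on the side near the robot. This point is 70 mm above the worktop, at x = -75 mm, y = +135.5 mm from the tray_floor point. Pinch it from above across x
- sash (a joint): how far the clear vertical sash in the warmer's front is raised (m): 0 fully down (lower edge 51 mm above the worktop), 0.065 fully up (lower edge 116 mm). About 7.5 N to raise, 2.5 N to lower; friction holds it where it is left
- sash_grip (a point): centre of the black handle bar on top of the sash, 110 mm (x) x 14 mm (y) x 14 mm, 160 mm above the worktop when down, 35 mm clear above the warmer's roof; axes as the warmer's. Pinch it from above across y
- control_box: fixed grey box 64 (own x) x 170 (own y) x 90 mm high in front of the warmer, with two knobs on top, red at own y = +45 mm, black at own y = -45 mm. Origin: centre of its underside
- red_knob (a joint): angle of the red knob (rad): 0 at rest, grows clockwise seen from above, stop at 1.2. A spring takes it back to 0 when let go (torque 0.03 N m at rest to 0.12 N m at the stop)
- red_knob_grip (a point): on the red knob's upright axis, 112 mm above the worktop, turning with it. The grip is a bar 46 mm long (its own x; along the box's x at rest), 13 mm wide, 97 to 122 mm above the worktop, with a white line on its +x half. White marks on the box show the rest and the stop
- black_knob (a joint): angle of the black knob (rad), as the red knob's
- black_knob_grip (a point): on the black knob's axis, as red_knob_grip
- oil_bowl: bystander: small steel bowl of oil, 105 mm wide, 36 mm high, origin at the centre of its foot; to be left where it is
- tape: bystander: roll of beige tape, 96 mm wide, 25 mm high, origin at the centre of its underside, lying on the red cutting board (20 mm high); to be left where it is
- order_bell: fixed call bell, 84 mm wide, 56 mm high, at the left end of the worktop
- film_dispenser: fixed open box with a white film roll, about 380 mm long (along world y) and 85 mm high; its front is at about x = 0.49 m, from y = 0.11 to 0.49 m, just behind some of the rolls. By its right end a fixed round post 45 mm thick rises to the shelf above, its axis at x = 0.67, y = 0.116 m

How it is judged:
On the way, in this order (a step that is already met when the one before it is completed fails the run):
1. the sash is raised (over 50 mm) (value of joint sash above 0.05 m), for 0.2 s.
2. all rolls that are there lie on the tray, the tray is fully in and the sash fully down (x of roll_1 in the frame of tray_floor between -0.095 and 0.095 m and y of roll_1 in the frame of tray_floor between -0.03 and 0.03 m and z of roll_1 in the frame of tray_floor between 0.012 and 0.03 m and angle between the y axis of each of roll_1, roll_2, roll_3 and the y axis of tray_floor, either way round below 0.5 rad and x of roll_2 in the frame of tray_floor between -0.095 and 0.095 m and y of roll_2 in the frame of tray_floor between -0.03 and 0.03 m and z of roll_2 in the frame of tray_floor between 0.012 and 0.03 m and x of roll_3 in the frame of tray_floor between -0.095 and 0.095 m and y of roll_3 in the frame of tray_floor between -0.03 and 0.03 m and z of roll_3 in the frame of tray_floor between 0.012 and 0.03 m and value of joint tray below 0.006 m and value of joint sash below 0.005 m), for 0.3 s.
3. with the warmer shut, the red knob is held at its stop for half a second (value of joint red_knob above 1.1 rad and value of joint tray below 0.006 m and value of joint sash below 0.005 m), for 0.5 s.
4. the red knob has sprung back, and the black knob is held at its stop for half a second (value of joint black_knob above 1.1 rad and value of joint red_knob below 0.1 rad and value of joint tray below 0.006 m and value of joint sash below 0.005 m), for 0.5 s.
At the end, for the whole second after the job is handed in: every roll present at rest on the tray floor (centre within 95 mm across, 30 mm along of the tray's middle, within 0.5 rad of its y, none stacked), tray within 6 mm of in, sash within 5 mm of down, knobs within 0.1 rad of rest, oil bowl and tape moved under 40 mm (all of step 2 and value of joint each of red_knob, black_knob below 0.1 rad and linear speed of each of roll_1, roll_2, roll_3 below 0.02 m/s and distance of each of oil_bowl, tape from where it was at the start of the episode below 0.04 m); the robot touches nothing.
It fails at once if the oil bowl or the tape is pushed over 40 mm away (distance of any of oil_bowl, tape from where it was at the start of the episode above 0.04 m).
Of roll_1, roll_2, roll_3 only 2 to 3 are there at a start; the rules pass over those that are not, and their reading is None.
At some moment in a run one of roll_1, roll_2, roll_3 may be knocked a few centimetres aside while the robot is not near it.
Once in a run the grip may slacken for a moment while it holds something.
It also fails if it takes over 210 s, if anything falls off the work surface, if the arm or the gripper's body presses on something with over 40 N, if the wrist force passes 120 N, or if a joint passes its speed limit or range.

## Working session

There is one attempt and no reset: what is moved stays moved. The work goes in short steps, Python scripts to look and compute and a tool call to move; the robot and the scene stay as the last step left them, time stands still between calls to the robot, and variables do not carry over. Pictures are saved under pics/ and viewed, at most 14 in all, crops included, and the job is handed in when it is done.

Besides the shell and the picture viewer there is one more tool, called after "Emit:" by a JSON object that holds its "op" and its "data". step_arm: Moves the arm, as the interface text tells. Its arguments: {"type":"object","properties":{"moves":{"type":"array","items":{"type":"array","items":{"type":"number"}}},"grip_force":{"type":"number"}},"required":["moves"]}

```bash
ls; mkdir -p pics
cat > h.py <<'E'
import numpy as np, cv2, pickle
from scipy.spatial.transform import Rotation as R
from bench import r
def grab(n):
    f=r.grab_frame(n); pickle.dump(f,open(n+'.pkl','wb')); return f
def save(f,p): cv2.imwrite('pics/'+p,f['image'][:,:,::-1])
def cloud(f):
    h,w=f['depth'].shape; u,v=np.meshgrid(np.arange(w),np.arange(h))
    p=np.stack([u,v],-1).reshape(-1,1,2).astype(float)
    d=np.array([f['k1'],0,0,0,0],float)
    n=cv2.undistortPoints(p,np.array(f['mtx']),d).reshape(h,w,2)
    z=f['depth']; c=np.dstack([n*z[...,None],z])
    M=R.from_rotvec(np.ravel(f['rvec'])).as_matrix()
    return (c-np.ravel(f['tvec']))@M   # world
def ray(f,uv,z):
    n=cv2.undistortPoints(np.array(uv,float).reshape(-1,1,2),np.array(f['mtx']),np.array([f['k1'],0,0,0,0],float)).reshape(-1,2)
    M=R.from_rotvec(np.ravel(f['rvec'])).as_matrix(); o=-np.ravel(f['tvec'])@M
    d=np.c_[n,np.ones(len(n))]@M
    return o+d*((z-o[2])/d[:,2])[:,None]
def st():
    o=r.get_obs(); print({k:np.round(o[k],3) for k in ('clock','tcp_pos','orientation','contact_force','grip_width')}); return o
E
python3 - <<'E'
from h import *
o=st(); print(R.from_rotvec(o['orientation']).as_matrix().round(3))
for n in('scene','side','wrist'):
    f=grab(n); save(f,n+'0.png'); M=R.from_rotvec(np.ravel(f['rvec'])).as_matrix(); print(n,(-np.ravel(f['tvec'])@M).round(3), M[2].round(2), f['k1'])
E
```

```text
pics
{'clock': np.float64(0.0), 'tcp_pos': array([0.279, 0.614, 0.23 ]), 'orientation': array([-6.64e-01, -3.07e+00,  3.00e-03]), 'contact_force': array([-0.017,  0.003, -0.183]), 'grip_width': np.float64(0.085)}
[[-0.911  0.413 -0.001]
 [ 0.413  0.911 -0.002]
 [-0.    -0.002 -1.   ]]
scene [ 0.147 -0.664  0.692] [ 0.43  0.72 -0.54] -0.01779811197821487
side [ 0.566 -1.21   1.184] [ 0.02  0.78 -0.63] -0.08568799780195344
wrist [0.217 0.642 0.373] [ 0.25 -0.11 -0.96] -0.013940314227115449
```

View pics/scene0.png

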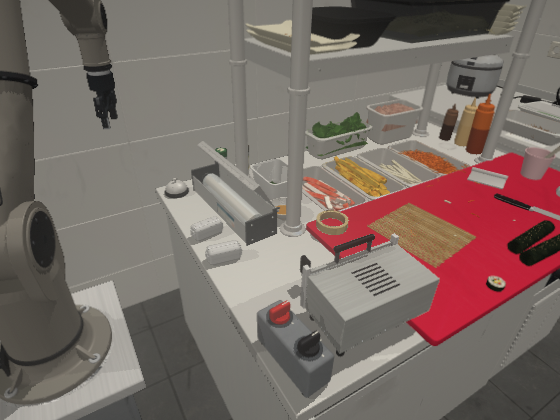

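View pics/side0.png

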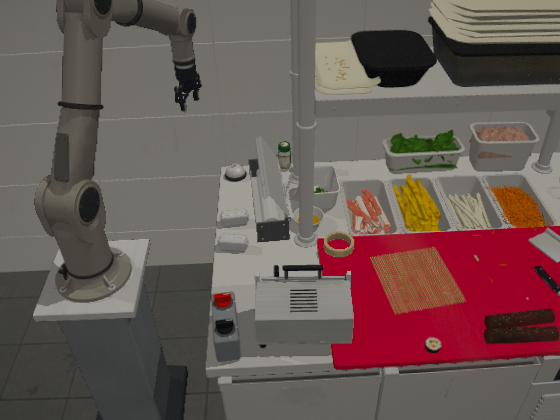

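The scene view shows two rolls at (207,228) and (224,252), with the warmer at (370,290), sash bar at (353,243) and paddle at (305,262). The red knob is at (280,312), the black knob at (310,343), and the tape at (332,222). The side view agrees. I'll measure these from depth.

Run:
```python
from h import *
for n in('scene','side'):
    f=pickle.load(open(n+'.pkl','rb')); C=cloud(f); im=f['image'].astype(int); V=f['depth']>0
    hsv=cv2.cvtColor(f['image'],cv2.COLOR_RGB2HSV)
    def rep(name,m,minA=15):
        k,l,s,c=cv2.connectedComponentsWithStats(m.astype(np.uint8))
        for i in range(1,k):
            if s[i,4]<minA: continue
            P=C[l==i]; (cx,cy),(w,h),a=cv2.minAreaRect(P[:,:2].astype(np.float32))
            print(n,name,'px',c[i].round(0),'A',s[i,4],'rect',round(cx,3),round(cy,3),round(w,3),round(h,3),round(a,1),'z',np.percentile(P[:,2],[5,50,95]).round(3))
    X,Y,Z=C[...,0],C[...,1],C[...,2]
    B=V&(X>0.3)&(X<1.05)&(Y<0.75)&(Y>-0.65)
    print(n)
    rep('roll',B&(X<0.49)&(Y>0.05)&(Z>0.034)&(Z<0.05))
    rep('roof',B&(abs(Z-0.125)<0.005)&(Y<0.1),200)
    dark=hsv[...,2]<70
    rep('sashbar',B&dark&(Z>0.15)&(Z<0.185)&(Y<0.2))
    rep('paddle',B&dark&(Z>0.05)&(Z<0.095)&(Y<0.2)&(Y>-0.3))
    rep('knobB',B&dark&(Z>0.1)&(Z<0.13)&(Y<0.05))
    rep('knobR',B&(hsv[...,1]>150)&((hsv[...,0]<8)|(hsv[...,0]>172))&(Z>0.095)&(Z<0.13))
    rep('box',B&(abs(Z-0.09)<0.004)&(X<0.6)&(Y<0.05),100)
    rep('tape',B&(abs(Z-0.045)<0.005)&(Y>-0.05)&(X>0.5)&(Y<0.2),30)
    rep('bowl',B&(abs(Z-0.034)<0.004)&(Y>0.0)&(X>0.5)&(Y<0.3),30)
```

```text
scene
scene roll px [175. 183.] A 69 rect 0.428 0.494 0.039 0.045 78.9 z [0.034 0.037 0.045]
scene roll px [195. 182.] A 22 rect 0.488 0.45 0.003 0.058 5.0 z [0.035 0.041 0.049]
scene roll px [206. 223.] A 248 rect 0.433 0.216 0.086 0.042 7.0 z [0.035 0.039 0.042]
scene roll px [223. 247.] A 312 rect 0.433 0.091 0.044 0.085 79.9 z [0.035 0.039 0.041]
scene roof px [370. 279.] A 5631 rect 0.634 -0.253 0.152 0.259 86.6 z [0.121 0.122 0.125]
scene sashbar px [354. 243.] A 262 rect 0.637 -0.186 0.013 0.108 85.7 z [0.158 0.167 0.17 ]
scene paddle px [304. 261.] A 66 rect 0.564 -0.104 0.028 0.011 84.9 z [0.063 0.083 0.087]
scene paddle px [271. 322.] A 17 rect 0.399 -0.232 0.004 0.02 17.6 z [0.087 0.089 0.091]
scene knobB px [380. 286.] A 20 rect 0.629 -0.287 0.003 0.051 88.5 z [0.122 0.123 0.124]
scene knobB px [308. 342.] A 240 rect 0.428 -0.316 0.044 0.013 6.4 z [0.101 0.116 0.12 ]
scene knobR px [278. 307.] A 89 rect 0.42 -0.226 0.042 0.011 6.6 z [0.116 0.118 0.12 ]
scene knobR px [283. 318.] A 66 rect 0.422 -0.238 0.033 0.012 6.2 z [0.095 0.097 0.098]
scene box px [340. 315.] A 216 re
[... 2310 characters left out ...]
97 0.11  0.123]
side box px [224. 320.] A 630 rect 0.422 -0.269 0.064 0.172 5.8 z [0.087 0.09  0.093]
side tape px [273. 231.] A 79 rect 0.56 0.114 0.101 0.016 4.0 z [0.041 0.045 0.049]
side tape px [306. 232.] A 36 rect 0.664 0.101 0.021 0.042 81.4 z [0.041 0.044 0.049]
side tape px [338. 242.] A 236 rect 0.765 0.049 0.101 0.091 82.1 z [0.041 0.044 0.049]
side bowl px [323. 202.] A 31 rect 0.738 0.264 0.012 0.062 87.6 z [0.031 0.033 0.038]
side bowl px [318. 214.] A 43 rect 0.714 0.193 0.099 0.034 85.1 z [0.03  0.034 0.037]
side bowl px [269. 234.] A 48 rect 0.552 0.113 0.085 0.012 3.7 z [0.03  0.033 0.038]
side bowl px [338. 237.] A 47 rect 0.77 0.077 0.031 0.073 78.5 z [0.031 0.034 0.037]
```

Run:
```python
from h import *
f=pickle.load(open('scene.pkl','rb'))['image'][170:390,180:460]
g=pickle.load(open('side.pkl','rb'))['image'][150:360,200:370]
a=cv2.resize(f,None,fx=1.75,fy=1.75,interpolation=cv2.INTER_CUBIC); b=cv2.resize(g,(308,380),interpolation=cv2.INTER_CUBIC)
c=np.zeros((385,800,3),np.uint8); c[:385,:490]=a[:385]; c[:380,490:798]=b
cv2.imwrite('pics/z1.png',c[:,:,::-1])
```

```text
(no output)
```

View pics/z1.png

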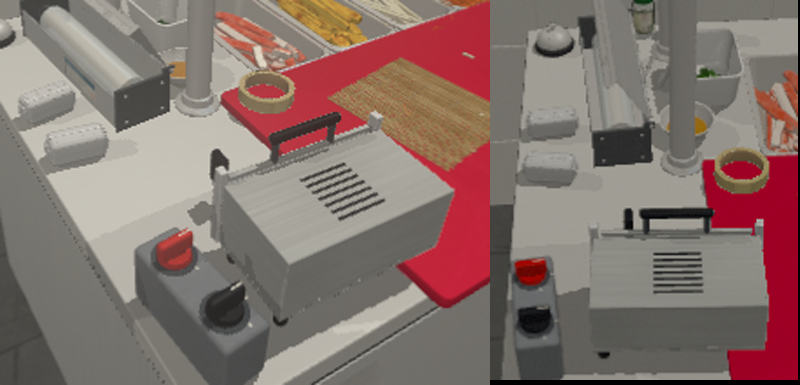

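Two rolls are present, at about (0.432, 0.090) and (0.432, 0.216), and the sizes and heights match what was given. The warmer's yaw is about -4.3° and the box's about +6.2°. Sash first.

```bash
cat >> h.py <<'E'
def go(x,y,z,yaw):
    "yaw: azimuth deg of tool y; tool down. prints row"
    o=r.get_obs(); A=R.from_rotvec(o['orientation']).as_matrix()
    a=np.radians(yaw); ty=np.array([np.cos(a),np.sin(a),0]); tz=np.array([0,0,-1.]); B=np.c_[np.cross(ty,tz),ty,tz]
    d=A.T@(np.array([x,y,z])-o['tcp_pos'])*1000; w=R.from_matrix(A.T@B).as_rotvec()
    print('ROW',d.round(0),w.round(3),'n>=',max(np.linalg.norm(d)/50,np.degrees(np.linalg.norm(w))/8.59).round(1))
E
python3 - <<'E'
from h import *
go(0.637,-0.183,0.30,85.7)
E
```

```text
ROW [-656. -578.  -69.] [-0.001 -0.    -0.351] n>= 17.5
```

Emit:
{"op": "step_arm", "data": {"moves": [[-219,-193,-23,0,0,0,60],[-219,-193,-23,0,0,0,60],[-219,-193,-23,0,0,0,60],[-219,-193,-23,0,0,0,60],[-219,-193,-23,0,0,0,60],[-219,-193,-23,0,0,0,60],[-219,-193,-23,0,0,0,60]], "grip_force": 40}}

```text
clock: 0.85
tcp_pos: [0.4021, 0.3419, 0.2548]
orientation: [0.679, 3.065, -0.003]
contact_force: [-0.3, 0.6, 0.2]
grip_width: 0.0598
gripper_force: 0.0
```

Emit:
{"op": "step_arm", "data": {"moves": [[-219,-193,-23,0,0,0,60],[-219,-193,-23,0,0,0,60],[-219,-193,-23,0,0,0,60],[-219,-193,-23,0,0,0,60],[-219,-193,-23,0,0,0,60],[-219,-193,-23,0,0,0,60],[-219,-193,-23,0,0,0,60]]}}

```text
clock: 1.55
tcp_pos: [0.5203, 0.0758, 0.2779]
orientation: [0.678, 3.065, -0.003]
contact_force: [-0.0, 0.3, -0.5]
grip_width: 0.0597
gripper_force: 0.0
```

Emit:
{"op": "step_arm", "data": {"moves": [[-218,-192,-23,0,0,-0.351,60],[-218,-192,-23,0,0,-0.351,60],[-218,-192,-23,0,0,-0.351,60],[-218,-192,-23,0,0,-0.351,60],[-218,-192,-23,0,0,-0.351,60],[-218,-192,-23,0,0,-0.351,60],[-218,-192,-23,0,0,-0.351,60],[-218,-192,-23,0,0,-0.351,60]]}}

```text
clock: 2.35
tcp_pos: [0.6376, -0.1836, 0.2995]
orientation: [-0.121, -3.138, 0.0]
contact_force: [-0.0, 0.9, 0.6]
grip_width: 0.0601
gripper_force: 0.0
```

Run:
```python
from h import *
o=st(); print(o['joints'].round(2) if hasattr(o['joints'],'round') else o['joints'])
go(0.637,-0.183,0.141,85.7)
f=grab('wrist'); save(f,'w1.png'); C=cloud(f)
Z=C[...,2]; hsv=cv2.cvtColor(f['image'],cv2.COLOR_RGB2HSV)
m=(Z>0.155)&(Z<0.18)&(f['depth']>0)&(hsv[...,2]<80)
P=C[m]; print(m.sum(),cv2.minAreaRect(P[:,:2].astype(np.float32)),np.percentile(P[:,2],[5,50,95]))
```

```text
{'clock': np.float64(2.35), 'tcp_pos': array([ 0.638, -0.184,  0.299]), 'orientation': array([-0.121, -3.138,  0.   ]), 'contact_force': array([-0.048,  0.949,  0.565]), 'grip_width': np.float64(0.06)}
[-0.1   0.43  0.4   1.52 -0.17  1.23  1.82]
ROW [  0.   1. 158.] [-0.    -0.001 -0.002] n>= 3.2
1674 ((0.6380029916763306, -0.18199273943901062), (0.013649740256369114, 0.10775595903396606), 87.02781677246094) [0.16769335 0.17090244 0.17247466]
```

View pics/w1.png

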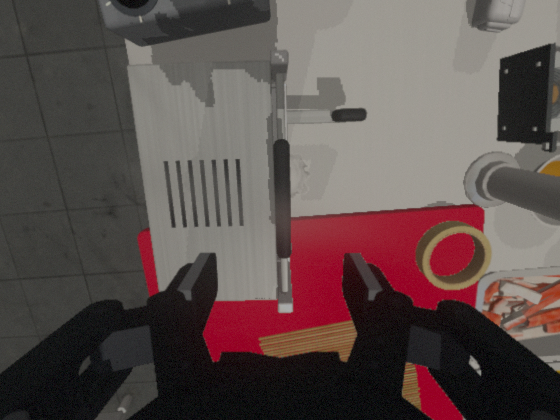

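The wrist view shows the bar (282,200) centred between the fingers, the paddle at (350,115) and the tape at (455,255). Descending to grip and lift the bar.

Emit:
{"op": "step_arm", "data": {"moves": [[0,1,40,0,0,0,60],[0,1,80,0,0,0,60],[0,1,120,0,0,0,60],[0,1,157,0,0,0,60],[0,1,157,0,0,0,0],[0,1,157,0,0,0,0],[0,1,157,0,0,0,0],[0,1,157,0,0,0,0]], "grip_force": 60}}

```text
clock: 3.2
tcp_pos: [0.6392, -0.1811, 0.146]
orientation: [0.114, 3.135, 0.0]
contact_force: [-0.5, 0.5, 2.7]
grip_width: 0.0131
gripper_force: 60.3
```

Emit:
{"op": "step_arm", "data": {"moves": [[0,0,0,0,0,0,0],[0,0,-12,0,0,0,0],[0,0,-24,0,0,0,0],[0,0,-36,0,0,0,0],[0,0,-48,0,0,0,0],[0,0,-58,0,0,0,0],[0,0,-66,0,0,0,0],[0,0,-66,0,0,0,0]]}}

```text
clock: 4.0
tcp_pos: [0.639, -0.1811, 0.2067]
orientation: [0.115, 3.137, -0.002]
contact_force: [12.4, -2.8, -23.0]
grip_width: 0.0127
gripper_force: 66.4
```

Run:
```python
from h import *
o=st()
f=grab('scene'); C=cloud(f); hsv=cv2.cvtColor(f['image'],cv2.COLOR_RGB2HSV)
f=grab('wrist'); C=cloud(f); Z=C[...,2]; hsv=cv2.cvtColor(f['image'],cv2.COLOR_RGB2HSV)
m=(Z>0.07)&(Z<0.1)&(f['depth']>0)&(hsv[...,2]<80)&(C[...,0]<0.61)&(C[...,1]>-0.15)&(C[...,1]<0); P=C[m]; print('paddle',m.sum(),cv2.minAreaRect(P[:,:2].astype(np.float32)),np.percentile(P[:,2],[5,50,95]))
```

```text
{'clock': np.float64(4.0), 'tcp_pos': array([ 0.639, -0.181,  0.207]), 'orientation': array([ 1.150e-01,  3.137e+00, -2.000e-03]), 'contact_force': array([ 12.437,  -2.754, -22.992]), 'grip_width': np.float64(0.013)}
paddle 669 ((0.5687089562416077, -0.1012951210141182), (0.029900915920734406, 0.012987591326236725), 85.76017761230469) [0.07839547 0.0868732  0.08854365]
```

Emit:
{"op": "step_arm", "data": {"moves": [[0,0,-3,0,0,0,0],[0,0,-3,0,0,0,40],[0,0,-3,0,0,0,60],[0,0,-3,0,0,0,60],[0,0,-50,0,0,0,60],[0,0,-100,0,0,0,60],[0,0,-100,0,0,0,60]]}}

```text
clock: 4.8
tcp_pos: [0.6408, -0.1837, 0.3185]
orientation: [0.119, 3.125, -0.003]
contact_force: [-0.2, -0.9, 0.4]
grip_width: 0.06
gripper_force: 0.0
```

Run:
```python
from h import *
o=st()
f=grab('side'); C=cloud(f); Z=C[...,2]; hsv=cv2.cvtColor(f['image'],cv2.COLOR_RGB2HSV)
m=(Z>0.15)&(Z<0.245)&(f['depth']>0)&(hsv[...,2]<70)&(abs(C[...,0]-.637)<0.06)&(abs(C[...,1]+.183)<0.04); P=C[m]; print('bar',m.sum(),cv2.minAreaRect(P[:,:2].astype(np.float32)),np.percentile(P[:,2],[5,50,95]))
f=grab('wrist'); C=cloud(f); Z=C[...,2]; hsv=cv2.cvtColor(f['image'],cv2.COLOR_RGB2HSV)
m=(Z>0.07)&(Z<0.1)&(f['depth']>0)&(hsv[...,2]<80)&(C[...,0]<0.61)&(C[...,1]>-0.15)&(C[...,1]<0); P=C[m]; print('paddle',m.sum(),cv2.minAreaRect(P[:,:2].astype(np.float32)),np.percentile(P[:,2],[5,50,95]))
m=(Z>0.15)&(Z<0.25)&(f['depth']>0)&(hsv[...,2]<70)&(abs(C[...,0]-.637)<0.06)&(abs(C[...,1]+.183)<0.02); P=C[m]; print('bar',m.sum(),cv2.minAreaRect(P[:,:2].astype(np.float32)),np.percentile(P[:,2],[5,50,95]))
go(.567,-.1,.20,-4.3)
```

```text
{'clock': np.float64(4.8), 'tcp_pos': array([ 0.641, -0.184,  0.319]), 'orientation': array([ 1.190e-01,  3.125e+00, -3.000e-03]), 'contact_force': array([-0.219, -0.916,  0.356]), 'grip_width': np.float64(0.06)}
bar 281 ((0.6359978914260864, -0.18311376869678497), (0.10601314157247543, 0.02000364102423191), 0.42129746079444885) [0.19667192 0.22869099 0.23431136]
paddle 316 ((0.5684765577316284, -0.10085791349411011), (0.030552837997674942, 0.012297743931412697), 88.39739227294922) [0.07932415 0.08685088 0.08865085]
bar 1778 ((0.6379180550575256, -0.1820707619190216), (0.013416864909231663, 0.10792376101016998), 87.01310729980469) [0.22855208 0.23129464 0.23276028]
ROW [ 78.  77. 112.] [0.004 0.004 1.57 ] n>= 10.5
```

The bar rose by 60 mm and the sash is holding. Next is the tray paddle.

Emit:
{"op": "step_arm", "data": {"moves": [[78,77,0,0,0,0.785,50],[78,77,0,0,0,0.785,50],[78,77,0,0,0,0.785,50],[78,77,0,0,0,0.785,50],[78,77,0,0,0,0.785,50],[78,77,0,0,0,0.785,50]]}}

```text
clock: 5.5
tcp_pos: [0.5645, -0.0986, 0.3083]
orientation: [-1.315, -2.851, 0.001]
contact_force: [0.6, 0.3, 0.7]
grip_width: 0.0499
gripper_force: 0.0
```

Emit:
{"op": "step_arm", "data": {"moves": [[0,0,20,0,0,0.785,50],[0,0,50,0,0,0.785,50],[0,0,80,0,0,0.785,50],[0,0,110,0,0,0.785,50],[0,0,130,0,0,0.785,50],[0,0,130,0,0,0.785,50]]}}

```text
clock: 6.1
tcp_pos: [0.5623, -0.0983, 0.1752]
orientation: [-2.304, -2.129, 0.009]
contact_force: [-0.5, 0.7, -0.1]
grip_width: 0.0501
gripper_force: 0.0
```

Run:
```python
from h import *
o=st(); print(np.round(o['joints'],2))
f=grab('wrist'); C=cloud(f); Z=C[...,2]; hsv=cv2.cvtColor(f['image'],cv2.COLOR_RGB2HSV)
m=(Z>0.07)&(Z<0.1)&(f['depth']>0)&(hsv[...,2]<80)&(C[...,0]<0.61)&(C[...,1]>-0.15)&(C[...,1]<0); P=C[m]; print('paddle',m.sum(),cv2.minAreaRect(P[:,:2].astype(np.float32)),np.percentile(P[:,2],[5,50,95]))
go(.567,-.1,.052,-3.7)
```

```text
{'clock': np.float64(6.1), 'tcp_pos': array([ 0.562, -0.098,  0.175]), 'orientation': array([-2.304, -2.129,  0.009]), 'contact_force': array([-0.451,  0.676, -0.072]), 'grip_width': np.float64(0.05)}
[-0.42  0.43  0.64  1.89 -0.31  0.93  0.28]
paddle 676 ((0.5679738521575928, -0.09908024221658707), (0.030694277957081795, 0.013128714635968208), 87.30615234375) [0.07779843 0.08702939 0.08864518]
ROW [ -1.   4. 125.] [-0.005  0.001 -0.013] n>= 2.5
```

Emit:
{"op": "step_arm", "data": {"moves": [[0,5,40,0,0,-0.013,50],[0,5,80,0,0,-0.013,50],[0,5,110,0,0,-0.013,50],[0,5,123,0,0,-0.013,50],[0,5,123,0,0,-0.013,0],[0,5,123,0,0,-0.013,0],[0,5,123,0,0,-0.013,0],[0,5,123,0,0,-0.013,0]]}}

```text
clock: 6.95
tcp_pos: [0.5671, -0.0995, 0.0573]
orientation: [-2.284, -2.15, 0.005]
contact_force: [-11.5, -0.4, 5.4]
grip_width: 0.0129
gripper_force: 59.0
```

Emit:
{"op": "step_arm", "data": {"moves": [[12,0,0,0,0,0,0],[30,0,0,0,0,0,0],[52,0,0,0,0,0,0],[75,0,0,0,0,0,0],[98,0,0,0,0,0,0],[120,0,0,0,0,0,0],[138,0,0,0,0,0,0],[148,0,0,0,0,0,0]]}}

```text
clock: 7.75
tcp_pos: [0.574, 0.0361, 0.0572]
orientation: [2.29, 2.144, -0.024]
contact_force: [-15.9, -46.8, 5.7]
grip_width: 0.013
gripper_force: 61.3
```

Run:
```python
from h import *
o=st()
```

```text
{'clock': np.float64(7.75), 'tcp_pos': array([0.574, 0.036, 0.057]), 'orientation': array([ 2.29 ,  2.144, -0.024]), 'contact_force': array([-15.899, -46.825,   5.668]), 'grip_width': np.float64(0.013)}
```

Emit:
{"op": "step_arm", "data": {"moves": [[140,0,0,0,0,0,0]]}}

```text
clock: 7.85
tcp_pos: [0.576, 0.0632, 0.057]
orientation: [2.3, 2.11, -0.048]
contact_force: [-12.4, -80.3, -5.1]
grip_width: 0.0118
gripper_force: 55.8
```

Emit:
{"op": "step_arm", "data": {"moves": [[-30,0,0,0,0,0,0],[-30,0,0,0,0,0,50],[-30,0,0,0,0,0,50],[-30,0,0,0,0,0,50]]}}

```text
clock: 8.25
tcp_pos: [0.5817, 0.0695, 0.0574]
orientation: [2.287, 2.154, 0.004]
contact_force: [-0.5, 0.3, -0.2]
grip_width: 0.0435
gripper_force: 0.0
```

Emit:
{"op": "step_arm", "data": {"moves": [[0,0,-50,0,0,0,50],[0,0,-100,0,0,0,50],[0,0,-150,0,0,0,50],[0,0,-200,0,0,0,50],[0,0,-200,0,0,0,50]]}}

```text
clock: 8.75
tcp_pos: [0.585, 0.0691, 0.264]
orientation: [2.283, 2.15, 0.019]
contact_force: [1.0, -0.5, -0.3]
grip_width: 0.0497
gripper_force: 0.0
```

Run:
```python
from h import *
o=st(); print(np.round(o['joints'],2))
f=grab('wrist'); save(f,'w2.png'); C=cloud(f); Z=C[...,2]; hsv=cv2.cvtColor(f['image'],cv2.COLOR_RGB2HSV)
m=(Z>0.07)&(Z<0.1)&(f['depth']>0)&(hsv[...,2]<80)&(abs(C[...,0]-.575)<0.04)&(abs(C[...,1]-.04)<0.06); P=C[m]; print('paddle',m.sum(),cv2.minAreaRect(P[:,:2].astype(np.float32)),np.percentile(P[:,2],[5,50,95]))
f=grab('scene'); save(f,'s2.png')
```

```text
{'clock': np.float64(8.75), 'tcp_pos': array([0.585, 0.069, 0.264]), 'orientation': array([2.283, 2.15 , 0.019]), 'contact_force': array([ 0.972, -0.505, -0.277]), 'grip_width': np.float64(0.05)}
[-0.76  0.35  0.7   1.78 -0.26  1.09 -0.04]
paddle 115 ((0.5740806460380554, 0.02845265157520771), (0.01530862133949995, 0.011897224001586437), 85.6923599243164) [0.08543939 0.08729155 0.08880998]
```

View pics/w2.png

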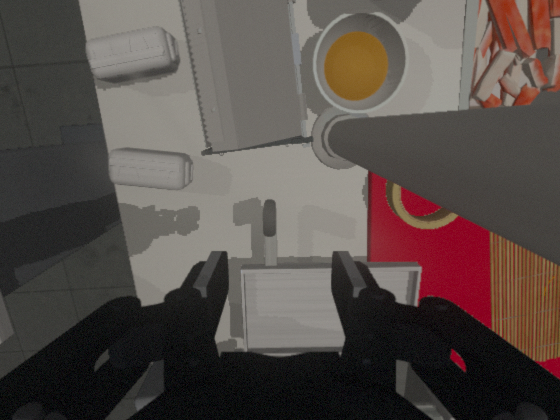

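View pics/s2.png

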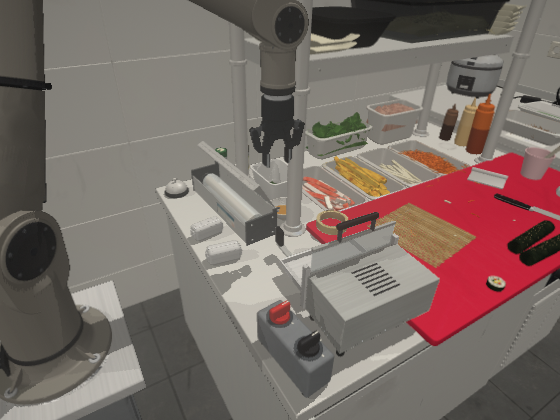

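The tray is out: the wrist view has its rim spanning columns 243 to 420 and the paddle at (270,218). Both rolls are at the left. I'll measure the tray and the rolls.

Run:
```python
from h import *
f=pickle.load(open('wrist.pkl','rb')); C=cloud(f); X,Y,Z=C[...,0],C[...,1],C[...,2]; V=f['depth']>0; hsv=cv2.cvtColor(f['image'],cv2.COLOR_RGB2HSV)
u=np.arange(560)[None,:]; v=np.arange(420)[:,None]
def rep(n,m):
    P=C[m].astype(np.float32); q=cv2.minAreaRect(P[:,:2]); print(n,m.sum(),np.round(q[0],4),np.round(q[1],4),round(q[2],1),np.percentile(P[:,2],[5,50,95]).round(3))
rep('paddle',V&(Z>.08)&(Z<.1)&(u>255)&(u<285)&(v>190)&(v<240))
m=V&(u>240)&(u<425)&(v>258)&(v<280)&(Z>.044)&(Z<.056); rep('frontrim',m)
p=C[m]; k=np.polyfit(p[:,0],p[:,1],1); print('rim slope deg',np.degrees(np.arctan(k[0])), 'y max',[ (p[abs(p[:,0]-x)<.01,1].max().round(4)) for x in (.56,.6,.72)])
rep('rollA',V&(u>75)&(u<200)&(v>140)&(v<195)&(Z>.036)&(Z<.055))
rep('rollB',V&(u>75)&(u<190)&(v>15)&(v<90)&(Z>.036)&(Z<.055))
rep('floor z',V&(u>260)&(u<330)&(v>285)&(v<340))
for uv in [(220,270)]: print(C[uv[1],uv[0]])
```

```text
Traceback (most recent call last):
cv2.error: OpenCV(4.12.0) /io/opencv/modules/imgproc/src/convhull.cpp:143: error: (-215:Assertion failed) total >= 0 && (depth == CV_32F || depth == CV_32S) in function 'convexHull'
```

Run:
```python
from h import *
f=pickle.load(open('wrist.pkl','rb')); C=cloud(f); X,Y,Z=C[...,0],C[...,1],C[...,2]; V=f['depth']>0
u=np.arange(560)[None,:]; v=np.arange(420)[:,None]
print('at paddle',C[205,268],C[225,270],f['depth'][225,270],'rollA',C[165,150],'floor',C[310,300],'rim',C[267,350],'table',C[225,150])
def rep(n,m):
    if m.sum()<5: print(n,'none'); return
    P=C[m].astype(np.float32); q=cv2.minAreaRect(np.ascontiguousarray(P[:,:2])); print(n,m.sum(),np.round(q[0],4),np.round(q[1],4),round(q[2],1),np.percentile(P[:,2],[5,50,95]).round(3))
rep('paddle',V&(Z>.075)&(Z<.1)&(u>255)&(u<285)&(v>190)&(v<240))
m=V&(u>240)&(u<425)&(v>258)&(v<280)&(Z>.044)&(Z<.058); rep('frontrim',m)
rep('rollA',V&(u>75)&(u<200)&(v>140)&(v<195)&(Z>.036)&(Z<.055))
rep('rollB',V&(u>75)&(u<190)&(v>15)&(v<90)&(Z>.036)&(Z<.055))
```

```text
at paddle [0.57476236 0.05026176 0.06977505] [0.57605924 0.03304147 0.08841522] 0.3343543 rollA [0.4421428  0.09950783 0.04324629] floor [ 0.6056957  -0.10392832  0.03871442] rim [0.61514361 0.07737013 0.28845887] table [0.4114615  0.01531411 0.0007228 ]
paddle 367 [0.575  0.0352] [0.0308 0.013 ] 86.3 [0.082 0.087 0.089]
frontrim 966 [ 0.6462 -0.047 ] [0.0196 0.2243] 85.7 [0.045 0.05  0.051]
rollA 2471 [0.4354 0.0936] [0.0409 0.0857] 80.9 [0.038 0.041 0.043]
rollB 3262 [0.4492 0.2204] [0.1126 0.0414] 5.9 [0.038 0.041 0.043]
```

Run:
```python
from h import *
go(.436,.093,.20,80)
```

```text
ROW [  15. -147.   58.] [ 0.004  0.    -1.456] n>= 9.7
```

Emit:
{"op": "step_arm", "data": {"moves": [[15,-147,0,0,0,-0.8,75],[15,-147,0,0,0,-0.8,75],[15,-147,0,0,0,-0.8,75],[15,-147,40,0,0,-0.8,75],[15,-147,40,0,0,-0.8,75],[15,-147,40,0,0,-0.8,75]]}}

```text
clock: 9.45
tcp_pos: [0.4327, 0.0926, 0.2147]
orientation: [-1.259, -2.875, 0.003]
contact_force: [0.3, -1.2, 0.8]
grip_width: 0.0747
gripper_force: 0.0
```

Emit:
{"op": "step_arm", "data": {"moves": [[0,0,0,0,0,-0.656,75],[0,0,0,0,0,-0.656,75],[0,0,0,0,0,-0.656,75],[0,0,0,0,0,-0.656,75],[0,0,0,0,0,-0.656,75],[0,0,0,0,0,-0.656,75]]}}

```text
clock: 10.05
tcp_pos: [0.4339, 0.0924, 0.2151]
orientation: [-0.274, -3.127, 0.002]
contact_force: [0.4, -0.0, -0.5]
grip_width: 0.075
gripper_force: 0.0
```

```bash
cat >> h.py <<'E'
def rect(n,C,m):
    k,l,s,c=cv2.connectedComponentsWithStats(m.astype(np.uint8))
    for i in range(1,k):
        if s[i,4]<150: continue
        P=C[l==i]; q=cv2.minAreaRect(np.ascontiguousarray(P[:,:2].astype(np.float32)))
        print(n,'px',c[i].round(0),s[i,4],np.round(q[0],4),np.round(q[1],4),round(q[2],1),np.percentile(P[:,2],[5,50,95]).round(3),s[i,:4])
E
python3 - <<'E'
from h import *
o=st(); print(np.round(o['joints'],2))
f=grab('wrist'); save(f,'w3.png'); C=cloud(f)
rect('roll',C,(C[...,2]>.03)&(C[...,2]<.055)&(f['depth']>0)&(C[...,0]<.5))
E
```

```text
{'clock': np.float64(10.05), 'tcp_pos': array([0.434, 0.092, 0.215]), 'orientation': array([-2.740e-01, -3.127e+00,  2.000e-03]), 'contact_force': array([ 0.411, -0.046, -0.504]), 'grip_width': np.float64(0.075)}
[-0.84  0.11  0.53  2.13 -0.07  0.93  1.13]
roll px [402. 186.] 3432 [0.4533 0.2179] [0.0901 0.0412] 5.6 [0.033 0.041 0.043] [376 141  52  90]
roll px [281. 187.] 3405 [0.4342 0.0931] [0.0417 0.0949] 80.9 [0.034 0.042 0.043] [261 143  41  89]
roll px [ 20. 220.] 1177 [ 0.418  -0.1857] [0.0645 0.0087] 4.6 [0.031 0.043 0.054] [  0 192  43  62]
roll px [524. 209.] 756 [0.4969 0.3417] [0.0024 0.0881] 4.7 [0.031 0.043 0.054] [481 196  79  25]
```

View pics/w3.png

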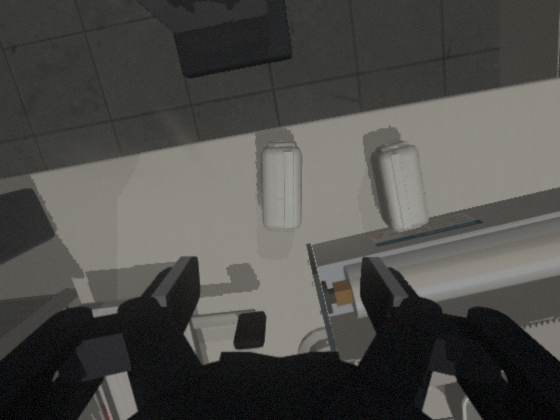

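The wrist view shows roll A (281,187) under the gripper. Roll B (402,186) has been knocked toward the dispenser, to x ≈ 0.453. I'll grasp A.

Run:
```python
from h import *
go(.434,.093,.005,80.9)
```

```text
ROW [ -0.   1. 210.] [-0.001 -0.002 -0.018] n>= 4.2
```

Emit:
{"op": "step_arm", "data": {"moves": [[0,1,50,0,0,-0.018,75],[0,1,100,0,0,-0.018,75],[0,1,150,0,0,-0.018,75],[0,1,190,0,0,-0.018,75],[0,1,206,0,0,-0.018,75],[0,1,206,0,0,-0.018,75],[0,1,206,0,0,-0.018,30],[0,1,206,0,0,-0.018,30]], "grip_force": 60}}

```text
clock: 10.9
tcp_pos: [0.4359, 0.0936, 0.0113]
orientation: [0.248, 3.13, 0.001]
contact_force: [0.4, -1.0, -0.6]
grip_width: 0.0476
gripper_force: 0.0
```

Emit:
{"op": "step_arm", "data": {"moves": [[0,0,0,0,0,0,30],[0,0,0,0,0,0,30],[0,0,0,0,0,0,30],[0,0,-20,0,0,0,30],[0,0,-60,0,0,0,30],[0,0,-100,0,0,0,30],[0,0,-140,0,0,0,30],[0,0,-140,0,0,0,30]]}}

```text
clock: 11.7
tcp_pos: [0.4383, 0.0943, 0.1551]
orientation: [0.248, 3.124, 0.01]
contact_force: [0.2, 0.6, -1.3]
grip_width: 0.0412
gripper_force: 61.5
```

Run:
```python
from h import *
o=st()
# tray slots: centre (0.641,-0.105), yaw -3.8
c=np.array([.641,-.105]); a=np.radians(-3.8); ux=np.array([np.cos(a),np.sin(a)]); uy=np.array([-np.sin(a),np.cos(a)])
for s in(-.05,.035): print(c+ux*s+uy*.003)
p=c+ux*.035+uy*.003
go(p[0],p[1],.15,-3.8)
```

```text
{'clock': np.float64(11.7), 'tcp_pos': array([0.438, 0.094, 0.155]), 'orientation': array([0.248, 3.124, 0.01 ]), 'contact_force': array([ 0.169,  0.605, -1.317]), 'grip_width': np.float64(0.041)}
[ 0.59130875 -0.0986929 ]
[ 0.67612187 -0.10432618]
ROW [-266. -159.    6.] [1.100e-02 1.000e-03 1.479e+00] n>= 9.9
```

Emit:
{"op": "step_arm", "data": {"moves": [[-266,-162,0,0,0,0.8,30],[-266,-162,0,0,0,0.8,30],[-266,-162,0,0,0,0.8,30],[-266,-162,0,0,0,0.8,30],[-266,-162,0,0,0,0.8,30],[-266,-162,0,0,0,0.8,30],[-266,-162,0,0,0,0.8,30],[-266,-162,0,0,0,0.8,30]]}}

```text
clock: 12.5
tcp_pos: [0.6726, -0.1108, 0.1492]
orientation: [1.451, 2.786, -0.003]
contact_force: [-0.1, 0.3, -1.1]
grip_width: 0.0411
gripper_force: 61.4
```

Emit:
{"op": "step_arm", "data": {"moves": [[0,0,0,0.011,0,0.68,30],[0,0,0,0.011,0,0.68,30],[0,0,0,0.011,0,0.68,30],[0,0,0,0.011,0,0.68,30],[0,0,0,0.011,0,0.68,30],[0,0,0,0.011,0,0.68,30],[0,0,0,0.011,0,0.68,30]]}}

```text
clock: 13.2
tcp_pos: [0.6716, -0.1071, 0.1499]
orientation: [-2.286, -2.145, 0.015]
contact_force: [0.0, 0.3, -1.9]
grip_width: 0.0414
gripper_force: 61.3
```

Run:
```python
from h import *
o=st(); print(np.round(o['joints'],2))
f=grab('wrist'); save(f,'w4.png')
go(.676,-.106,.050,-3.8)
```

```text
{'clock': np.float64(13.2), 'tcp_pos': array([ 0.672, -0.107,  0.15 ]), 'orientation': array([-2.286, -2.145,  0.015]), 'contact_force': array([ 0.005,  0.342, -1.91 ]), 'grip_width': np.float64(0.041)}
[-0.49  0.73  0.88  1.65 -0.62  1.07  0.51]
ROW [  2.   5. 100.] [-0.011  0.002  0.002] n>= 2.0
```

View pics/w4.png

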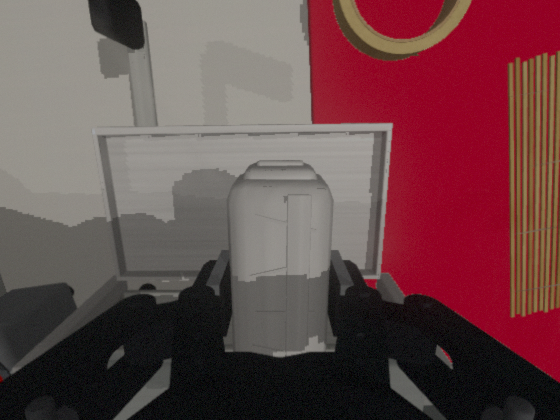

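The wrist view shows the whole tray, rim corners near (97,129), (391,126), (381,276) and (118,278), with the roll held square. I'll take the tray centre from the corners.

Run:
```python
from h import *
f=pickle.load(open('wrist.pkl','rb'))
P=ray(f,[(97,129),(391,126),(381,276),(118,278)],.050); print(P.round(4),P.mean(0))
print('yaw',np.degrees(np.arctan2(*(P[1]-P[0])[[1,0]])),'len',np.linalg.norm(P[1]-P[0]),np.linalg.norm(P[2]-P[1]))
C=cloud(f);V=f['depth']>0;Z=C[...,2]
rect('rim',C,V&(Z>.044)&(Z<.056)&(C[...,1]>-.2)&(C[...,0]>.5)&(hsv[...,1]<80 if (hsv:=cv2.cvtColor(f['image'],cv2.COLOR_RGB2HSV)) is not None else 0))
```

```text
[[ 0.5386 -0.0357  0.05  ]
 [ 0.7581 -0.0478  0.05  ]
 [ 0.7534 -0.1705  0.05  ]
 [ 0.5293 -0.1591  0.05  ]] [ 0.64484871 -0.10328201  0.05      ]
yaw -3.176534714864773 len 0.2197885998240559 0.12269824324728651
rim px [136.  26.] 375 [0.5807 0.0323] [0.0308 0.0084] 72.7 [0.045 0.05  0.056] [125   0  19  49]
rim px [233. 177.] 5371 [ 0.6429 -0.1038] [0.1287 0.2269] 87.0 [0.045 0.05  0.051] [ 91 123 302 158]
rim px [388. 289.] 150 [ 0.7586 -0.1855] [0.018  0.0079] 54.3 [0.044 0.05  0.055] [382 282  17  19]
rim px [110. 293.] 213 [ 0.5196 -0.1741] [0.0103 0.019 ] 27.6 [0.045 0.05  0.055] [ 98 284  21  23]
```

Emit:
{"op": "step_arm", "data": {"moves": [[2,6,30,-0.011,0,0,30],[2,6,60,-0.011,0,0,30],[2,6,85,-0.011,0,0,30],[2,6,98,-0.011,0,0,30],[2,6,101,-0.011,0,0,30],[2,6,101,-0.011,0,0,30],[2,6,101,-0.011,0,0,30]]}}

```text
clock: 13.95
tcp_pos: [0.6779, -0.1073, 0.0499]
orientation: [2.291, 2.144, -0.002]
contact_force: [-0.2, 0.4, -1.2]
grip_width: 0.0411
gripper_force: 67.0
```

Emit:
{"op": "step_arm", "data": {"moves": [[0,0,0,0,0,0,60],[0,0,0,0,0,0,60],[0,0,0,0,0,0,60],[0,0,-30,0,0,0,60],[0,0,-80,0,0,0,60],[0,0,-130,0,0,0,60],[0,0,-170,0,0,0,60],[0,0,-170,0,0,0,60]]}}

```text
clock: 14.75
tcp_pos: [0.6804, -0.1084, 0.2261]
orientation: [2.287, 2.138, 0.007]
contact_force: [0.9, -1.0, -0.4]
grip_width: 0.06
gripper_force: 0.0
```

Run:
```python
from h import *
o=st()
f=grab('wrist'); C=cloud(f); V=f['depth']>0;Z=C[...,2]
rect('A',C,V&(Z>.07)&(Z<.09)&(C[...,0]>.6)&(C[...,1]>-.17)&(C[...,1]<.01))
rect('rim',C,V&(Z>.044)&(Z<.056)&(C[...,1]>-.18)&(C[...,0]>.5)&(C[...,1]<-.02))
go(.445,.217,.215,95)
```

```text
{'clock': np.float64(14.75), 'tcp_pos': array([ 0.68 , -0.108,  0.226]), 'orientation': array([2.287, 2.138, 0.007]), 'contact_force': array([ 0.88 , -1.041, -0.448]), 'grip_width': np.float64(0.06)}
A px [275. 188.] 3947 [ 0.6791 -0.1045] [0.0926 0.042 ] 85.6 [0.073 0.08  0.081] [253 141  45  95]
rim px [237. 179.] 3738 [ 0.6429 -0.1042] [0.1283 0.2269] 87.0 [0.045 0.05  0.051] [122 122 231 126]
ROW [ 308. -255.    5.] [ 0.002  0.009 -1.725] n>= 11.5
```

Roll A sits well: top at 0.080 and within 1 mm of the target. Now roll B, going round the dispenser.

Run:
```python
from h import *
go(.440,.09,.226,45)
```

```text
ROW [ 181. -252.   -6.] [ 0.005  0.006 -0.852] n>= 6.2
```

Emit:
{"op": "step_arm", "data": {"moves": [[181,-252,0,0.005,0.006,-0.852,75],[181,-252,0,0.005,0.006,-0.852,75],[181,-252,0,0.005,0.006,-0.852,75],[181,-252,0,0.005,0.006,-0.852,75],[181,-252,0,0.005,0.006,-0.852,75],[181,-252,0,0.005,0.006,-0.852,75],[181,-252,0,0.005,0.006,-0.852,75],[181,-252,0,0.005,0.006,-0.852,75]]}}

```text
clock: 15.6
tcp_pos: [0.4357, 0.0927, 0.2175]
orientation: [-1.193, -2.898, 0.003]
contact_force: [1.0, -0.2, -0.2]
grip_width: 0.0752
gripper_force: 0.0
```

Emit:
{"op": "step_arm", "data": {"moves": [[90,90,0,0,0,-0.87,75],[90,90,0,0,0,-0.87,75],[90,90,0,0,0,-0.87,75],[90,90,0,0,0,-0.87,75],[90,90,0,0,0,-0.87,75],[90,90,0,0,0,-0.87,75],[90,90,0,0,0,-0.87,75],[90,90,0,0,0,-0.87,75]]}}

```text
clock: 16.4
tcp_pos: [0.4388, 0.2172, 0.2179]
orientation: [0.124, -3.133, 0.001]
contact_force: [0.3, 0.1, -1.3]
grip_width: 0.075
gripper_force: 0.0
```

Run:
```python
from h import *
o=st(); print(np.round(o['joints'],2))
f=grab('wrist'); save(f,'w5.png'); C=cloud(f); Z=C[...,2]; V=f['depth']>0
rect('B',C,(Z>.03)&(Z<.055)&V&(C[...,0]<.56))
rect('disp',C,(Z>.055)&(Z<.2)&V&(C[...,0]<.56))
```

```text
{'clock': np.float64(16.4), 'tcp_pos': array([0.439, 0.217, 0.218]), 'orientation': array([ 1.240e-01, -3.133e+00,  1.000e-03]), 'contact_force': array([ 0.29 ,  0.132, -1.294]), 'grip_width': np.float64(0.075)}
[-1.15  0.21  0.66  2.03 -0.16  0.95  1.24]
B px [313. 227.] 6394 [0.4523 0.2923] [0.0985 0.3735] 4.0 [0.032 0.042 0.053] [173 160 353  99]
B px [537. 202.] 2009 [0.433  0.4932] [0.0607 0.0473] 11.3 [0.031 0.038 0.042] [512 175  48  55]
B px [ 26. 265.] 1302 [ 0.5451 -0.0631] [0.0595 0.0301] 88.6 [0.036 0.039 0.051] [  0 249  53  35]
B px [504. 285.] 864 [0.5274 0.4682] [0.0658 0.0225] 2.6 [0.033 0.047 0.054] [489 263  32  53]
B px [286. 273.] 1674 [0.5284 0.2306] [0.0059 0.1679] 3.7 [0.034 0.048 0.054] [209 267 152  14]
B px [442. 274.] 980 [0.5172 0.3999] [0.0054 0.0951] 3.3 [0.032 0.047 0.054] [394 268  95  13]
disp px [267. 259.] 1052 [0.508  0.2084] [0.0067 0.1985] 3.5 [0.056 0.062 0.072] [163 254 200  16]
disp px [505. 284.] 2600 [0.4973 0.4179] [0.1711 0.0681] 68.8 [0.056 0.066 0.083] [380 257 168  77]
disp px [287. 295.] 4936 [0.5424 0.2331] [0.0352 0.1707] 0.1 [0.057 0.066 0.07 ] [207 277 161  39]
disp px [455. 294.] 2101 [0.5363 0.4094] [0.038  0.0971] 4.1 [0.056 0.065 0.07 ] [407 279  87  38]
disp px [207. 358.] 151 [0.537  0.1724] [0.0069 0.0169] 6.1 [0.171 0.173 0.175] [196 353  24  12]
disp px [444. 385.] 611 [0.539  0.3419] [0.0145 0.0284] 3.0 [0.177 0.18  0.183] [427 372  39  23]
```

View pics/w5.png

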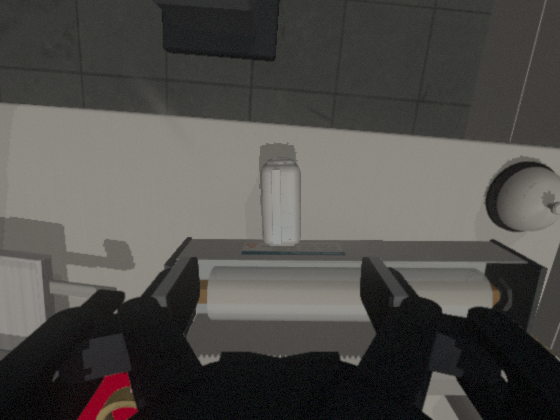

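Roll B (281,203) touches the dispenser front, so I'll grasp it about 11 mm toward the robot from its centre.

Run:
```python
from h import *
f=pickle.load(open('wrist.pkl','rb')); C=cloud(f); Z=C[...,2]; V=f['depth']>0
v=np.arange(420)[:,None];u=np.arange(560)[None,:]
rect('B',C,(Z>.03)&(Z<.055)&V&(u>250)&(u<310)&(v<243))
rect('Btop',C,(Z>.038)&(Z<.055)&V&(u>250)&(u<310)&(v<243))
print(ray(f,[(281,165),(281,244)],.03))
go(.442,.218,.010,95.4)
```

```text
B px [281. 202.] 3130 [0.4528 0.2184] [0.089  0.0416] 5.4 [0.035 0.042 0.043] [261 160  40  83]
Btop px [281. 204.] 2773 [0.4547 0.2185] [0.0828 0.039 ] 5.4 [0.039 0.042 0.043] [261 166  39  77]
[[0.41352057 0.21579943 0.03      ]
 [0.50148106 0.22277552 0.03      ]]
ROW [ -5.   0. 208.] [-0.    -0.006 -0.015] n>= 4.2
```

Emit:
{"op": "step_arm", "data": {"moves": [[-4,1,50,0,-0.006,-0.015,75],[-4,1,100,0,-0.006,-0.015,75],[-4,1,150,0,-0.006,-0.015,75],[-4,1,190,0,-0.006,-0.015,75],[-4,1,205,0,-0.006,-0.015,75],[-4,1,205,0,-0.006,-0.015,75],[-4,1,205,0,-0.006,-0.015,30],[-4,1,205,0,-0.006,-0.015,30]], "grip_force": 60}}

```text
clock: 17.25
tcp_pos: [0.4418, 0.2199, 0.0146]
orientation: [-0.154, 3.136, 0.003]
contact_force: [-0.1, 0.6, -0.3]
grip_width: 0.0473
gripper_force: 0.0
```

Emit:
{"op": "step_arm", "data": {"moves": [[0,0,0,0,0,0,30],[0,0,0,0,0,0,30],[0,0,0,0,0,0,30],[0,0,-20,0,0,0,30],[0,0,-60,0,0,0,30],[0,0,-100,0,0,0,30],[0,0,-140,0,0,0,30],[0,0,-140,0,0,0,30]]}}

```text
clock: 18.05
tcp_pos: [0.4437, 0.221, 0.1585]
orientation: [-0.155, 3.13, 0.012]
contact_force: [1.1, 0.2, -1.8]
grip_width: 0.041
gripper_force: 61.3
```

Run:
```python
from h import *
o=st()
go(.445,.05,.155,60)
```

```text
{'clock': np.float64(18.05), 'tcp_pos': array([0.444, 0.221, 0.159]), 'orientation': array([-0.155,  3.13 ,  0.012]), 'contact_force': array([ 1.065,  0.184, -1.754]), 'grip_width': np.float64(0.041)}
ROW [  16. -170.    2.] [0.009 0.006 0.622] n>= 4.2
```

Emit:
{"op": "step_arm", "data": {"moves": [[16,-170,0,0.009,0.006,0.622,30],[16,-170,0,0.009,0.006,0.622,30],[16,-170,0,0.009,0.006,0.622,30],[16,-170,0,0.009,0.006,0.622,30],[16,-170,0,0.009,0.006,0.622,30],[16,-170,0,0.009,0.006,0.622,30],[16,-170,0,0.009,0.006,0.622,30]]}}

```text
clock: 18.75
tcp_pos: [0.4416, 0.0499, 0.1531]
orientation: [-0.805, -3.031, 0.013]
contact_force: [-0.2, 0.4, -1.2]
grip_width: 0.0412
gripper_force: 61.2
```

Run:
```python
from h import *
o=st()
go(.5985,-.0895,.155,-3.5)
```

```text
{'clock': np.float64(18.75), 'tcp_pos': array([0.442, 0.05 , 0.153]), 'orientation': array([-0.805, -3.031,  0.013]), 'contact_force': array([-0.173,  0.379, -1.18 ]), 'grip_width': np.float64(0.041)}
ROW [-205.  -43.   -2.] [-0.01   0.002  1.113] n>= 7.4
```

Emit:
{"op": "step_arm", "data": {"moves": [[-205,-43,-2,-0.01,0,1.113,30],[-205,-43,-2,-0.01,0,1.113,30],[-205,-43,-2,-0.01,0,1.113,30],[-205,-43,-2,-0.01,0,1.113,30],[-205,-43,-2,-0.01,0,1.113,30],[-205,-43,-2,-0.01,0,1.113,30],[-205,-43,-2,-0.01,0,1.113,30],[-205,-43,-2,-0.01,0,1.113,30]]}}

```text
clock: 19.55
tcp_pos: [0.5981, -0.0891, 0.1539]
orientation: [2.293, 2.146, -0.003]
contact_force: [-0.0, -0.9, -1.0]
grip_width: 0.0412
gripper_force: 61.2
```

Emit:
{"op": "step_arm", "data": {"moves": [[0,0,0,0,0,0,30],[0,0,0,0,0,0,30]]}}

```text
clock: 19.75
tcp_pos: [0.598, -0.0896, 0.1545]
orientation: [2.287, 2.152, -0.002]
contact_force: [-0.4, -0.3, -2.0]
grip_width: 0.041
gripper_force: 61.2
```

Run:
```python
from h import *
o=st()
f=grab('wrist'); save(f,'w6.png'); C=cloud(f); V=f['depth']>0;Z=C[...,2]
rect('rim',C,V&(Z>.044)&(Z<.056)&(C[...,1]>-.18)&(C[...,0]>.5)&(C[...,1]<-.02))
rect('A',C,V&(Z>.07)&(Z<.09)&(C[...,0]>.64)&(C[...,1]>-.17)&(C[...,1]<.01))
rect('B',C,V&(Z>.1)&(Z<.2)&(C[...,0]>.56)&(C[...,0]<.64)&(C[...,1]>-.17)&(C[...,1]<.01))
go(.5985,-.0895,.0535,-3.5)
```

```text
{'clock': np.float64(19.75), 'tcp_pos': array([ 0.598, -0.09 ,  0.154]), 'orientation': array([ 2.287e+00,  2.152e+00, -2.000e-03]), 'contact_force': array([-0.393, -0.288, -1.994]), 'grip_width': np.float64(0.041)}
rim px [358. 189.] 4949 [ 0.6431 -0.1043] [0.1287 0.227 ] 87.1 [0.045 0.05  0.051] [191 141 292 150]
rim px [355. 208.] 317 [ 0.6597 -0.0964] [0.0841 0.0111] 77.1 [0.047 0.051 0.056] [349 162  26  99]
A px [387. 225.] 6264 [ 0.678  -0.1046] [0.0943 0.0411] 86.0 [0.073 0.08  0.081] [356 166  66 119]
B px [279. 278.] 17845 [ 0.599  -0.0888] [0.0711 0.0688] 87.7 [0.168 0.181 0.193] [180 194 199 164]
ROW [  1.   0. 101.] [ 0.     0.002 -0.   ] n>= 2.0
```

View pics/w6.png

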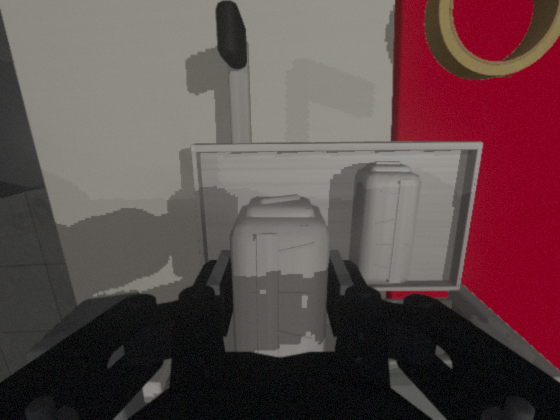

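Roll B is held square over the left part of the tray, and A lies at (387,225). Lowering B.

Emit:
{"op": "step_arm", "data": {"moves": [[0,0,30,0,0,0,30],[0,0,60,0,0,0,30],[0,0,85,0,0,0,30],[0,0,98,0,0,0,30],[0,0,101,0,0,0,30],[0,0,101,0,0,0,30],[0,0,101,0,0,0,30]]}}

```text
clock: 20.5
tcp_pos: [0.5988, -0.0916, 0.0552]
orientation: [2.289, 2.146, 0.0]
contact_force: [-0.5, 0.4, -1.2]
grip_width: 0.0409
gripper_force: 61.4
```

Emit:
{"op": "step_arm", "data": {"moves": [[0,0,0,0,0,0,55],[0,0,0,0,0,0,55],[0,0,0,0,0,0,55],[0,0,-30,0,0,0,55],[0,0,-80,0,0,0,55],[0,0,-130,0,0,0,55],[0,0,-150,0,0,0,55],[0,0,-150,0,0,0,55]]}}

```text
clock: 21.3
tcp_pos: [0.5997, -0.0918, 0.2077]
orientation: [2.288, 2.143, 0.005]
contact_force: [1.0, 0.0, -0.9]
grip_width: 0.0553
gripper_force: 0.0
```

Run:
```python
from h import *
o=st()
f=grab('wrist'); C=cloud(f); V=f['depth']>0;Z=C[...,2]
rect('rolls',C,V&(Z>.07)&(Z<.095)&(C[...,0]>.54)&(C[...,1]>-.17)&(C[...,1]<.01))
rect('rim',C,V&(Z>.044)&(Z<.056)&(C[...,1]>-.18)&(C[...,0]>.5)&(C[...,1]<-.02))
rect('paddle',C,V&(Z>.07)&(Z<.095)&(C[...,0]<.61)&(C[...,0]>.54)&(C[...,1]>.01)&(C[...,1]<.07))
go(.575,.037,.205,-3.3)
```

```text
{'clock': np.float64(21.3), 'tcp_pos': array([ 0.6  , -0.092,  0.208]), 'orientation': array([2.288, 2.143, 0.005]), 'contact_force': array([ 0.968,  0.01 , -0.89 ]), 'grip_width': np.float64(0.055)}
rolls px [365. 205.] 4299 [ 0.6788 -0.1051] [0.0935 0.0421] 85.9 [0.073 0.08  0.081] [339 156  53  99]
rolls px [277. 211.] 4228 [ 0.5987 -0.1049] [0.0931 0.042 ] 85.5 [0.073 0.08  0.081] [254 162  48  98]
rim px [338. 176.] 3343 [ 0.6428 -0.1044] [0.1286 0.226 ] 87.1 [0.045 0.05  0.051] [203 135 241 128]
rim px [339. 193.] 180 [ 0.6595 -0.099 ] [0.0872 0.0084] 80.7 [0.046 0.052 0.055] [335 153  17  86]
rim px [279. 261.] 595 [ 0.5972 -0.1638] [0.0048 0.1207] 87.2 [0.045 0.049 0.051] [222 257 116   8]
paddle px [235.  47.] 853 [0.5749 0.0336] [0.0309 0.0143] 86.9 [0.077 0.087 0.089] [224  24  22  47]
ROW [126. -32.   0.] [ 0.004  0.002 -0.007] n>= 2.6
```

Emit:
{"op": "step_arm", "data": {"moves": [[127,-31,0,0,0,0,50],[127,-31,0,0,0,0,50],[127,-31,0,0,0,0,50],[127,-31,50,0,0,0,50],[127,-31,100,0,0,0,50],[127,-31,140,0,0,0,50],[127,-31,152,0,0,0,50],[127,-31,152,0,0,0,50]]}}

```text
clock: 22.15
tcp_pos: [0.5735, 0.0371, 0.0499]
orientation: [2.293, 2.147, -0.008]
contact_force: [0.1, -0.3, 0.1]
grip_width: 0.0502
gripper_force: 0.0
```

Emit:
{"op": "step_arm", "data": {"moves": [[0,0,0,0,0,0,0],[0,0,0,0,0,0,0],[0,0,0,0,0,0,0],[0,0,0,0,0,0,0],[0,0,0,0,0,0,0]]}}

```text
clock: 22.65
tcp_pos: [0.5741, 0.0375, 0.0533]
orientation: [-2.291, -2.15, 0.002]
contact_force: [-7.4, -0.6, 9.0]
grip_width: 0.0131
gripper_force: 58.6
```

Run:
```python
from h import *
o=st(); go(.568,-.099,o['tcp_pos'][2],-3.2)
```

```text
{'clock': np.float64(22.65), 'tcp_pos': array([0.574, 0.038, 0.053]), 'orientation': array([-2.291e+00, -2.150e+00,  2.000e-03]), 'contact_force': array([-7.448, -0.626,  9.004]), 'grip_width': np.float64(0.013)}
ROW [-137.    3.    0.] [-0.001  0.001 -0.008] n>= 2.7
```

Emit:
{"op": "step_arm", "data": {"moves": [[-10,0,-2,0,0,0,0],[-30,1,-2,0,0,0,0],[-52,1,-2,0,0,0,0],[-74,2,-2,0,0,0,0],[-96,2,-2,0,0,0,0],[-114,2,-2,0,0,0,0],[-126,2,-2,0,0,0,0],[-132,2,-2,0,0,0,0]]}}

```text
clock: 23.45
tcp_pos: [0.5674, -0.0944, 0.0536]
orientation: [2.292, 2.148, -0.003]
contact_force: [-2.7, 2.2, -10.2]
grip_width: 0.0132
gripper_force: 61.5
```

Emit:
{"op": "step_arm", "data": {"moves": [[-3,0,0,0,0,0,0],[-6,0,0,0,0,0,0],[-8,0,0,0,0,0,0],[-8,0,0,0,0,0,0]]}}

```text
clock: 23.85
tcp_pos: [0.5671, -0.102, 0.0536]
orientation: [2.292, 2.148, -0.004]
contact_force: [-5.3, 1.1, -11.8]
grip_width: 0.0137
gripper_force: 61.0
```

Emit:
{"op": "step_arm", "data": {"moves": [[-3,0,0,0,0,0,0],[-6,0,0,0,0,0,0],[-9,0,0,0,0,0,0],[-9,0,0,0,0,0,0]]}}

```text
clock: 24.25
tcp_pos: [0.5666, -0.1112, 0.0536]
orientation: [2.292, 2.148, -0.004]
contact_force: [-5.2, 1.6, -13.6]
grip_width: 0.0132
gripper_force: 60.9
```

Emit:
{"op": "step_arm", "data": {"moves": [[-3,0,0,0,0,0,0],[-6,0,0,0,0,0,0],[-9,0,0,0,0,0,0],[-9,0,0,0,0,0,0]]}}

```text
clock: 24.65
tcp_pos: [0.5665, -0.1114, 0.0535]
orientation: [-2.279, -2.147, -0.008]
contact_force: [-9.9, 24.1, 2.5]
grip_width: 0.0132
gripper_force: 62.5
```

The tray has reached its inner stop at 24 N. I'll release the paddle, check it, and move on to the sash.

Emit:
{"op": "step_arm", "data": {"moves": [[0,0,0,0,0,0,50],[0,0,0,0,0,0,50],[0,0,0,0,0,0,50],[0,0,-50,0,0,0,50],[0,0,-100,0,0,0,50],[0,0,-150,0,0,0,50],[0,0,-200,0,0,0,50],[0,0,-240,0,0,0,50]]}}

```text
clock: 25.45
tcp_pos: [0.5676, -0.1216, 0.298]
orientation: [2.291, 2.141, 0.002]
contact_force: [0.7, 0.3, -0.5]
grip_width: 0.0501
gripper_force: 0.0
```

Run:
```python
from h import *
o=st()
f=grab('wrist'); C=cloud(f); V=f['depth']>0;Z=C[...,2]
rect('paddle',C,V&(Z>.07)&(Z<.095)&(C[...,0]<.61)&(C[...,0]>.54)&(C[...,1]>-.14)&(C[...,1]<-.06))
go(.638,-.182,.300,86)
```

```text
{'clock': np.float64(25.45), 'tcp_pos': array([ 0.568, -0.122,  0.298]), 'orientation': array([2.291e+00, 2.141e+00, 2.000e-03]), 'contact_force': array([ 0.706,  0.254, -0.499]), 'grip_width': np.float64(0.05)}
paddle px [277. 176.] 334 [ 0.5677 -0.1146] [0.031  0.0138] 85.8 [0.082 0.087 0.089] [271 162  13  29]
ROW [-54.  72.   5.] [ 0.007  0.014 -1.569] n>= 10.5
```

Emit:
{"op": "step_arm", "data": {"moves": [[-54,72,0,0,0,-0.8,60],[-54,72,0,0,0,-0.8,60],[-54,72,0,0,0,-0.8,60],[-54,72,0,0,0,-0.8,60],[-54,72,0,0,0,-0.8,60],[-54,72,0,0,0,-0.8,60]]}}

```text
clock: 26.1
tcp_pos: [0.6355, -0.18, 0.295]
orientation: [1.27, 2.869, -0.003]
contact_force: [-0.2, -0.0, 0.3]
grip_width: 0.06
gripper_force: 0.0
```

Emit:
{"op": "step_arm", "data": {"moves": [[0,0,0,0,0,-0.769,60],[0,0,0,0,0,-0.769,60],[0,0,0,0,0,-0.769,60],[0,0,0,0,0,-0.769,60],[0,0,0,0,0,-0.769,60],[0,0,0,0,0,-0.769,60]]}}

```text
clock: 26.7
tcp_pos: [0.6354, -0.1797, 0.2949]
orientation: [0.105, 3.137, -0.004]
contact_force: [0.3, 0.4, -0.4]
grip_width: 0.0601
gripper_force: 0.0
```

Run:
```python
from h import *
o=st()
go(.638,-.182,.204,86)
```

```text
{'clock': np.float64(26.7), 'tcp_pos': array([ 0.635, -0.18 ,  0.295]), 'orientation': array([ 0.105,  3.137, -0.004]), 'contact_force': array([ 0.339,  0.423, -0.382]), 'grip_width': np.float64(0.06)}
ROW [-3. -2. 91.] [-0.003  0.003  0.003] n>= 1.8
```

Emit:
{"op": "step_arm", "data": {"moves": [[-3,-2,40,0,0,0,60],[-3,-2,80,0,0,0,60],[-3,-2,91,0,0,0,60],[-3,-2,91,0,0,0,0],[-3,-2,91,0,0,0,0],[-3,-2,91,0,0,0,0],[-3,-2,91,0,0,0,0],[-3,-2,91,0,0,0,0]]}}

```text
clock: 27.5
tcp_pos: [0.6393, -0.1812, 0.205]
orientation: [0.104, 3.136, -0.005]
contact_force: [1.8, -1.2, 2.0]
grip_width: 0.0131
gripper_force: 61.1
```

Emit:
{"op": "step_arm", "data": {"moves": [[0,0,10,0,0,0,0],[0,0,20,0,0,0,0],[0,0,30,0,0,0,0],[0,0,40,0,0,0,0],[0,0,48,0,0,0,0],[0,0,54,0,0,0,0],[0,0,58,0,0,0,0],[0,0,58,0,0,0,0]]}}

```text
clock: 28.3
tcp_pos: [0.6392, -0.1812, 0.1441]
orientation: [0.105, 3.137, -0.006]
contact_force: [7.5, -3.1, -2.9]
grip_width: 0.0129
gripper_force: 60.2
```

Emit:
{"op": "step_arm", "data": {"moves": [[0,0,2,0,0,0,0],[0,0,4,0,0,0,0],[0,0,4,0,0,0,0]]}}

```text
clock: 28.6
tcp_pos: [0.6392, -0.1812, 0.1407]
orientation: [0.105, 3.137, -0.005]
contact_force: [7.0, -2.3, 0.2]
grip_width: 0.0127
gripper_force: 60.8
```

Emit:
{"op": "step_arm", "data": {"moves": [[0,0,2,0,0,0,0],[0,0,4,0,0,0,0],[0,0,4,0,0,0,0]]}}

```text
clock: 28.9
tcp_pos: [0.6393, -0.1811, 0.1405]
orientation: [0.105, 3.136, -0.002]
contact_force: [-4.8, 2.8, 26.0]
grip_width: 0.0131
gripper_force: 64.5
```

The sash is at its bottom stop at 26 N. Releasing it and going to the red knob.

Emit:
{"op": "step_arm", "data": {"moves": [[0,0,0,0,0,0,60],[0,0,0,0,0,0,60],[0,0,0,0,0,0,60],[0,0,-40,0,0,0,60],[0,0,-80,0,0,0,60],[0,0,-110,0,0,0,60],[0,0,-110,0,0,0,60]]}}

```text
clock: 29.6
tcp_pos: [0.6397, -0.1817, 0.2512]
orientation: [0.106, 3.133, -0.005]
contact_force: [-0.2, 0.1, -0.7]
grip_width: 0.0599
gripper_force: 0.0
```

Run:
```python
from h import *
o=st()
f=grab('wrist'); C=cloud(f); Z=C[...,2]; hsv=cv2.cvtColor(f['image'],cv2.COLOR_RGB2HSV); V=f['depth']>0
rect('bar',C,(Z>.15)&(Z<.25)&V&(hsv[...,2]<70)&(abs(C[...,0]-.637)<0.06)&(abs(C[...,1]+.183)<0.02))
go(.419,-.225,.235,96.2)
```

```text
{'clock': np.float64(29.6), 'tcp_pos': array([ 0.64 , -0.182,  0.251]), 'orientation': array([ 0.106,  3.133, -0.005]), 'contact_force': array([-0.158,  0.084, -0.67 ]), 'grip_width': np.float64(0.06)}
bar px [280. 173.] 1226 [ 0.6113 -0.1805] [0.0137 0.0547] 87.1 [0.163 0.166 0.168] [270 138  20  76]
bar px [281. 252.] 774 [ 0.6695 -0.1838] [0.0131 0.0448] 87.2 [0.163 0.166 0.168] [272 223  18  55]
ROW [216. -59.  13.] [-0.003  0.003 -0.175] n>= 4.5
```

Emit:
{"op": "step_arm", "data": {"moves": [[216,-59,10,0,0,-0.175,60],[216,-59,10,0,0,-0.175,60],[216,-59,10,0,0,-0.175,60],[216,-59,10,0,0,-0.175,60],[216,-59,10,0,0,-0.175,60],[216,-59,10,0,0,-0.175,60],[216,-59,10,0,0,-0.175,60]]}}

```text
clock: 30.35
tcp_pos: [0.4182, -0.2243, 0.2364]
orientation: [0.17, -3.137, 0.002]
contact_force: [0.4, -0.4, 0.2]
grip_width: 0.0599
gripper_force: 0.0
```

Run:
```python
from h import *
o=st(); print(np.round(o['joints'],2))
f=grab('wrist'); save(f,'w7.png'); C=cloud(f); Z=C[...,2]; V=f['depth']>0
rect('knobs',C,(Z>.108)&(Z<.135)&V&(C[...,0]<.48)&(C[...,1]<-.15))
rect('disc',C,(Z>.094)&(Z<.102)&V&(C[...,0]<.48)&(C[...,1]<-.15))
rect('box',C,(Z>.085)&(Z<.094)&V&(C[...,0]<.48)&(C[...,1]<-.15))
```

```text
{'clock': np.float64(30.35), 'tcp_pos': array([ 0.418, -0.224,  0.236]), 'orientation': array([ 1.700e-01, -3.137e+00,  2.000e-03]), 'contact_force': array([ 0.363, -0.394,  0.177]), 'grip_width': np.float64(0.06)}
[-0.3   0.15  0.75  2.05 -0.12  0.98  2.19]
knobs px [178. 205.] 944 [ 0.4299 -0.3125] [0.0459 0.0137] 5.3 [0.11  0.121 0.122] [168 179  21  54]
knobs px [282. 206.] 774 [ 0.421  -0.2229] [0.045  0.0122] 6.1 [0.118 0.121 0.123] [275 180  15  54]
disc px [196. 200.] 530 [ 0.4282 -0.3002] [0.0371 0.0149] 7.4 [0.095 0.099 0.101] [188 180  19  41]
disc px [269. 201.] 419 [ 0.4223 -0.2364] [0.0362 0.0135] 4.5 [0.096 0.099 0.101] [260 182  16  40]
disc px [295. 201.] 396 [ 0.4189 -0.2098] [0.0352 0.0127] 7.9 [0.096 0.099 0.101] [289 182  15  39]
box px [235. 195.] 8061 [ 0.4262 -0.2677] [0.0649 0.1688] 5.4 [0.088 0.09  0.092] [144 164 181  69]
```

View pics/w7.png

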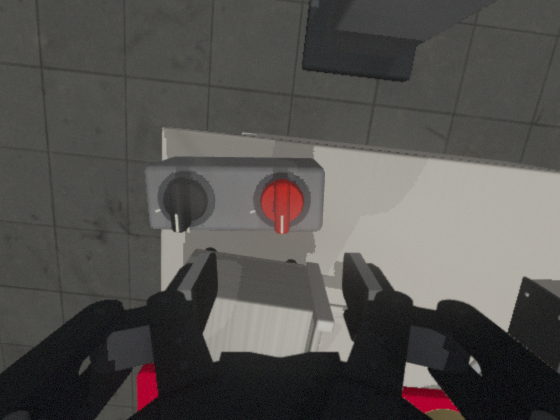

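The wrist view shows the red bar at (282,206) and the black bar at (178,205), with the stop marks clockwise of the bars. Descending onto red.

Run:
```python
from h import *
go(.420,-.2235,.103,96)
```

```text
ROW [ -1.   1. 134.] [-0.002 -0.     0.005] n>= 2.7
```

Emit:
{"op": "step_arm", "data": {"moves": [[-1,1,45,0,0,0.005,60],[-1,1,90,0,0,0.005,60],[-1,1,120,0,0,0.005,60],[-1,1,132,0,0,0.005,60],[-1,1,132,0,0,0.005,60],[-1,1,132,0,0,0.005,0],[-1,1,132,0,0,0.005,0],[-1,1,132,0,0,0.005,0]], "grip_force": 50}}

```text
clock: 31.2
tcp_pos: [0.4206, -0.2244, 0.1064]
orientation: [-0.162, 3.134, -0.004]
contact_force: [-0.2, 3.0, 5.1]
grip_width: 0.0166
gripper_force: 3.6
```

Emit:
{"op": "step_arm", "data": {"moves": [[0,0,0,0,0,0,0],[0,0,0,0,0,0,0],[0,0,0,0,0,0,0]]}}

```text
clock: 31.5
tcp_pos: [0.4204, -0.2225, 0.1066]
orientation: [-0.163, 3.135, 0.002]
contact_force: [-1.3, 6.5, 12.5]
grip_width: 0.0116
gripper_force: 50.6
```

Run:
```python
from h import *
o=st(); print(o['moment'])
```

```text
{'clock': np.float64(31.5), 'tcp_pos': array([ 0.42 , -0.223,  0.107]), 'orientation': array([-1.630e-01,  3.135e+00,  2.000e-03]), 'contact_force': array([-1.28 ,  6.515, 12.497]), 'grip_width': np.float64(0.012)}
[ 1.53331152  0.46611494 -0.10591903]
```

Emit:
{"op": "step_arm", "data": {"moves": [[0,0,-2,0,0,0.12,0],[0,0,-2,0,0,0.26,0],[0,0,-2,0,0,0.4,0],[0,0,-2,0,0,0.54,0],[0,0,-2,0,0,0.68,0],[0,0,-2,0,0,0.82,0],[0,0,-2,0,0,0.95,0],[0,0,-2,0,0,1.06,0]]}}

```text
clock: 32.3
tcp_pos: [0.4204, -0.2221, 0.1068]
orientation: [1.449, 2.786, 0.001]
contact_force: [5.7, 1.5, -14.6]
grip_width: 0.0116
gripper_force: 52.0
```

Run:
```python
from h import *
o=st(); print(o['moment'],np.round(o['joints'],2)); go(.42,-.223,.107,96-68.75)
```

```text
{'clock': np.float64(32.3), 'tcp_pos': array([ 0.42 , -0.222,  0.107]), 'orientation': array([1.449e+00, 2.786e+00, 1.000e-03]), 'contact_force': array([  5.697,   1.491, -14.644]), 'grip_width': np.float64(0.012)}
[ 0.43509857 -0.98795818  0.15220566] [-0.38  0.48  0.93  2.18 -0.58  0.75  1.55]
ROW [-1. -1. -0.] [0.001 0.001 0.136] n>= 0.9
```

Emit:
{"op": "step_arm", "data": {"moves": [[0,0,0,0,0,0.08,0],[0,0,0,0,0,0.15,0],[0,0,0,0,0,0.19,0],[0,0,0,0,0,0.19,0],[0,0,0,0,0,0.19,0],[0,0,0,0,0,0.19,0],[0,0,0,0,0,0.19,0],[0,0,0,0,0,0.19,0]]}}

```text
clock: 33.1
tcp_pos: [0.4204, -0.2221, 0.1068]
orientation: [1.697, 2.642, 0.001]
contact_force: [5.7, 3.2, -13.2]
grip_width: 0.0116
gripper_force: 52.8
```

Run:
```python
from h import *
o=st(); print(o['moment']); go(.42,-.223,.107,96-68.75)
f=grab('scene'); im=f['image'][270:380,240:350]; cv2.imwrite('pics/k1.png',cv2.resize(im,(550,550),interpolation=cv2.INTER_CUBIC)[:,:,::-1])
```

```text
{'clock': np.float64(33.1), 'tcp_pos': array([ 0.42 , -0.222,  0.107]), 'orientation': array([1.697e+00, 2.642e+00, 1.000e-03]), 'contact_force': array([  5.738,   3.213, -13.218]), 'grip_width': np.float64(0.012)}
[ 0.59123192 -1.04225599  0.69322476]
ROW [-1. -1. -0.] [ 0.001  0.001 -0.047] n>= 0.3
```

View pics/k1.png

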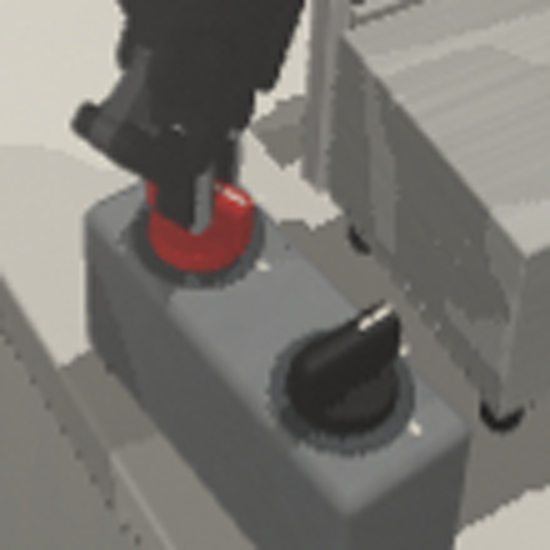

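The white line has swung round toward the stop mark (263,265), and the moment jumped from 0.15 to 0.69 N m, so the knob is on its stop. I'll hold longer, then release.

Emit:
{"op": "step_arm", "data": {"moves": [[0,0,0,0,0,0.02,0],[0,0,0,0,0,0.02,0],[0,0,0,0,0,0.02,0],[0,0,0,0,0,0.02,0],[0,0,0,0,0,0.02,0],[0,0,0,0,0,0.02,0],[0,0,0,0,0,0.02,0],[0,0,0,0,0,0.02,0]]}}

```text
clock: 33.95
tcp_pos: [0.4204, -0.2221, 0.1068]
orientation: [1.723, 2.626, 0.001]
contact_force: [4.8, 3.6, -13.5]
grip_width: 0.0115
gripper_force: 54.4
```

Emit:
{"op": "step_arm", "data": {"moves": [[0,0,0,0,0,0.02,65],[0,0,0,0,0,0,65],[0,0,0,0,0,0,65],[0,0,0,0,0,0,65],[0,0,-40,0,0,0,65],[0,0,-80,0,0,0,65],[0,0,-110,0,0,0,65],[0,0,-110,0,0,0,65]]}}

```text
clock: 34.75
tcp_pos: [0.4214, -0.2261, 0.2207]
orientation: [1.727, 2.614, 0.001]
contact_force: [-0.1, -0.2, -0.2]
grip_width: 0.0654
gripper_force: 0.0
```

Run:
```python
from h import *
o=st()
f=grab('scene'); C=cloud(f); Z=C[...,2]; V=f['depth']>0
hsv=cv2.cvtColor(f['image'],cv2.COLOR_RGB2HSV)
rect('red',C,V&(hsv[...,1]>150)&((hsv[...,0]<8)|(hsv[...,0]>172))&(Z>.112)&(Z<.13)) 
m=V&(hsv[...,1]>150)&((hsv[...,0]<8)|(hsv[...,0]>172))&(Z>.112)&(Z<.13)&(C[...,0]<.48); print(m.sum(),cv2.minAreaRect(np.ascontiguousarray(C[m][:,:2].astype(np.float32))))
go(.429,-.313,.215,96)
```

```text
{'clock': np.float64(34.75), 'tcp_pos': array([ 0.421, -0.226,  0.221]), 'orientation': array([1.727e+00, 2.614e+00, 1.000e-03]), 'contact_force': array([-0.119, -0.246, -0.191]), 'grip_width': np.float64(0.065)}
80 ((0.42021259665489197, -0.22526714205741882), (0.04244319722056389, 0.011816008947789669), 3.9513020515441895)
ROW [-84. -27.   4.] [-0.     0.006 -1.272] n>= 8.5
```

Red has sprung back. Now black.

Emit:
{"op": "step_arm", "data": {"moves": [[-84,-27,0,0,0,-0.65,60],[-84,-27,0,0,0,-0.65,60],[-84,-27,0,0,0,-0.65,60],[-84,-27,0,0,0,-0.65,60],[-84,-27,0,0,0,-0.65,60],[-84,-27,0,0,0,-0.65,60]]}}

```text
clock: 35.4
tcp_pos: [0.4267, -0.3122, 0.2165]
orientation: [0.804, 3.037, -0.002]
contact_force: [0.9, 0.2, -0.1]
grip_width: 0.0601
gripper_force: 0.0
```

Emit:
{"op": "step_arm", "data": {"moves": [[0,0,0,0,0.006,-0.62,60],[0,0,0,0,0.006,-0.62,60],[0,0,0,0,0.006,-0.62,60],[0,0,0,0,0.006,-0.62,60],[0,0,0,0,0.006,-0.62,60],[0,0,0,0,0.006,-0.62,60]]}}

```text
clock: 36.0
tcp_pos: [0.4273, -0.3118, 0.2169]
orientation: [0.154, -3.132, 0.001]
contact_force: [-0.3, 1.0, 0.0]
grip_width: 0.0598
gripper_force: 0.0
```

Run:
```python
from h import *
o=st();print(np.round(o['joints'],2))
f=grab('wrist'); C=cloud(f); Z=C[...,2]; V=f['depth']>0
rect('knobs',C,(Z>.112)&(Z<.135)&V&(C[...,0]<.48)&(C[...,1]<-.15))
go(.4295,-.313,.106,96)
```

```text
{'clock': np.float64(36.0), 'tcp_pos': array([ 0.427, -0.312,  0.217]), 'orientation': array([ 1.540e-01, -3.132e+00,  1.000e-03]), 'contact_force': array([-0.288,  0.992,  0.03 ]), 'grip_width': np.float64(0.06)}
[-0.12  0.32  0.78  1.95 -0.26  0.98  2.45]
knobs px [279. 213.] 889 [ 0.4297 -0.3128] [0.045  0.0127] 5.8 [0.118 0.121 0.122] [271 185  17  57]
knobs px [391. 213.] 1005 [ 0.4217 -0.2237] [0.0462 0.0133] 5.0 [0.114 0.121 0.122] [380 185  23  57]
ROW [ -3.  -1. 111.] [-0.    -0.006 -0.006] n>= 2.2
```

Emit:
{"op": "step_arm", "data": {"moves": [[-2,-1,45,0,-0.006,-0.006,60],[-2,-1,85,0,-0.006,-0.006,60],[-2,-1,109,0,-0.006,-0.006,60],[-2,-1,109,0,-0.006,-0.006,60],[-2,-1,109,0,-0.006,-0.006,0],[-2,-1,109,0,-0.006,-0.006,0],[-2,-1,109,0,-0.006,-0.006,0],[-2,-1,109,0,-0.006,-0.006,0]], "grip_force": 50}}

```text
clock: 36.85
tcp_pos: [0.43, -0.312, 0.11]
orientation: [-0.171, 3.134, 0.002]
contact_force: [-1.8, 4.3, 9.1]
grip_width: 0.0114
gripper_force: 50.2
```

Emit:
{"op": "step_arm", "data": {"moves": [[0,0,0,0,0,0,0],[0,0,0,0,0,0,0]]}}

```text
clock: 37.05
tcp_pos: [0.43, -0.312, 0.11]
orientation: [-0.171, 3.134, 0.002]
contact_force: [-1.4, 4.6, 9.7]
grip_width: 0.0115
gripper_force: 50.2
```

Emit:
{"op": "step_arm", "data": {"moves": [[0,0,-1,0,0,0.12,0],[0,0,-1,0,0,0.26,0],[0,0,-1,0,0,0.4,0],[0,0,-1,0,0,0.54,0],[0,0,-1,0,0,0.68,0],[0,0,-1,0,0,0.82,0],[0,0,-1,0,0,0.95,0],[0,0,-1,0,0,1.06,0]]}}

```text
clock: 37.85
tcp_pos: [0.4297, -0.3125, 0.1101]
orientation: [1.443, 2.788, 0.001]
contact_force: [-0.7, 0.3, -1.7]
grip_width: 0.0117
gripper_force: 50.1
```

Run:
```python
from h import *
o=st(); print(o['moment']); go(.4295,-.313,.106,96-68.75)
```

```text
{'clock': np.float64(37.85), 'tcp_pos': array([ 0.43 , -0.312,  0.11 ]), 'orientation': array([1.443e+00, 2.788e+00, 1.000e-03]), 'contact_force': array([-0.73 ,  0.269, -1.708]), 'grip_width': np.float64(0.012)}
[-0.06377058  0.15551624  0.11966931]
ROW [-0. -0.  4.] [0.002 0.001 0.14 ] n>= 0.9
```

Emit:
{"op": "step_arm", "data": {"moves": [[0,0,0,0,0,0.08,0],[0,0,0,0,0,0.15,0],[0,0,0,0,0,0.2,0],[0,0,0,0,0,0.2,0],[0,0,0,0,0,0.2,0],[0,0,0,0,0,0.2,0],[0,0,0,0,0,0.2,0],[0,0,0,0,0,0.2,0]]}}

```text
clock: 38.65
tcp_pos: [0.4296, -0.3126, 0.11]
orientation: [1.706, 2.636, 0.002]
contact_force: [-1.6, 3.5, 6.3]
grip_width: 0.0114
gripper_force: 51.8
```

Emit:
{"op": "step_arm", "data": {"moves": [[0,0,0,0,0,0.02,0],[0,0,0,0,0,0.02,0],[0,0,0,0,0,0.02,0],[0,0,0,0,0,0.02,0],[0,0,0,0,0,0.02,0],[0,0,0,0,0,0.02,0],[0,0,0,0,0,0.02,0],[0,0,0,0,0,0.02,0]]}}

```text
clock: 39.45
tcp_pos: [0.4296, -0.3126, 0.11]
orientation: [1.732, 2.62, 0.002]
contact_force: [-1.9, 1.1, 5.8]
grip_width: 0.0115
gripper_force: 53.6
```

Run:
```python
from h import *
o=st(); print(o['moment']); go(.4295,-.313,.106,96-68.75)
```

```text
{'clock': np.float64(39.45), 'tcp_pos': array([ 0.43 , -0.313,  0.11 ]), 'orientation': array([1.732e+00, 2.620e+00, 2.000e-03]), 'contact_force': array([-1.862,  1.149,  5.833]), 'grip_width': np.float64(0.012)}
[0.39880756 0.45392033 0.96358394]
ROW [-0. -0.  4.] [ 0.002  0.001 -0.073] n>= 0.5
```

The black knob is on its stop at 0.96 N m and has been held for over a second. I'll let go, rise, and check.

Emit:
{"op": "step_arm", "data": {"moves": [[0,0,0,0,0,0,65],[0,0,0,0,0,0,65],[0,0,0,0,0,0,65],[0,0,0,0,0,0,65],[0,0,-50,0,0,0,65],[0,0,-100,0,0,0,65],[0,0,-150,0,0,0,65],[0,0,-150,0,0,0,65]]}}

```text
clock: 40.25
tcp_pos: [0.4312, -0.316, 0.2652]
orientation: [1.731, 2.608, 0.001]
contact_force: [0.2, 0.8, 0.6]
grip_width: 0.0651
gripper_force: 0.0
```

Run:
```python
from h import *
o=st()
f=grab('scene'); save(f,'s9.png'); C=cloud(f); Z=C[...,2]; V=f['depth']>0; hsv=cv2.cvtColor(f['image'],cv2.COLOR_RGB2HSV); X,Y=C[...,0],C[...,1]
rect('knobB',C,V&(hsv[...,2]<70)&(Z>.1)&(Z<.13)&(Y<.05)&(X<.48))
m=V&(hsv[...,1]>150)&((hsv[...,0]<8)|(hsv[...,0]>172))&(Z>.112)&(Z<.13)&(X<.48); print('red',cv2.minAreaRect(np.ascontiguousarray(C[m][:,:2].astype(np.float32))))
rect('bar',C,V&(hsv[...,2]<70)&(Z>.14)&(Z<.25)&(abs(X-.637)<.07)&(abs(Y+.183)<.03))
m=V&(hsv[...,2]<70)&(Z>.05)&(Z<.095)&(abs(X-.567)<.03)&(abs(Y+.11)<.05); print('paddle',cv2.minAreaRect(np.ascontiguousarray(C[m][:,:2].astype(np.float32))))
```

```text
{'clock': np.float64(40.25), 'tcp_pos': array([ 0.431, -0.316,  0.265]), 'orientation': array([1.731e+00, 2.608e+00, 1.000e-03]), 'contact_force': array([0.208, 0.794, 0.584]), 'grip_width': np.float64(0.065)}
knobB px [308. 342.] 237 [ 0.4272 -0.3159] [0.0438 0.0129] 4.9 [0.101 0.116 0.119] [298 333  22  19]
red ((0.42009907960891724, -0.2255454659461975), (0.0423860177397728, 0.011879178695380688), 1.631181240081787)
bar px [355. 244.] 252 [ 0.639  -0.1866] [0.0147 0.1025] 86.3 [0.151 0.162 0.165] [337 236  38  22]
paddle ((0.5658441781997681, -0.11536826938390732), (0.02116510272026062, 0.0049892631359398365), 55.07715606689453)
```

View pics/s9.png

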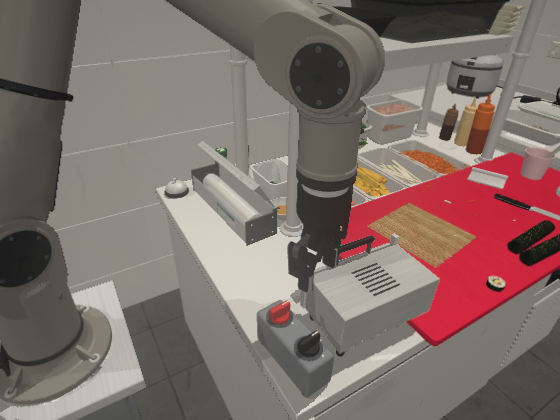

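Both knobs are back at rest, at (280,312) and (308,342). The bar (355,244) is low, the paddle is in, and no rolls are left on the worktop. Handing in.

```bash
python3 -c "
from bench import r
print(r.hand_in())"
```

```text
the job is handed in; nothing more can be done
None
```

The job is handed in (the call returned no verdict): both rolls that were there lie flat on the tray, the tray is in and the sash down, the red and then the black knob were each held on their stop for over a second and sprang back, and the bowl and tape were not touched.

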